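Hang up the seed-tray tamper on the folding hook

TASK

Swing the folding steel hook on the wooden tool board all the way out, gently up against its end stop. Then take the wooden tamper by its handle, put the slot of its handle over the hook, slide it back along the arm and press it against the sprung collar until the collar just gives, without forcing it or turning the hook back. Leave the tamper hanging freely on the hook's arm, the hook still at its stop, and leave the other things on the bench alone.

Things in the scene. Friction and masses are not known exactly. Their poses are not given: they have to be found in the camera images.
- board: Fixed upright white wooden tool board, 360 mm long (its y), 22 mm thick (its x), 200 mm high, standing on the bench. Origin: centre of its underside. Its front face is 11 mm from the origin towards its own -x and looks to -x, towards the robot (turned by up to 0.25 rad).
- hook_hinge (a point): Fixed point on the vertical hinge axis of the hook, at the height of the hook arm's axis: 190 mm above the bench, 18 mm in front of the board's face, 30 mm to the board's -y side of its middle. Axes are the board's.
- hook (a joint): Hook angle (rad): 0 folded, arm parallel to the board, pointing to the board's +y; grows as it swings out, counterclockwise from above; 1.571: end stop, arm square out of the board (its -x). Starts at 0 to 0.12. The hinge is stiff: it takes about 3.5 N at the tip to turn it, it stays where it is left, and as small a sideways push on the opened hook turns it off its stop again.
- hook_tip (a point): Top of the hook's upturned end, moves with the hook. The hook is 9 mm round steel bar: a level arm, 100 mm from the hinge axis to the axis of the upright end, whose top is 39 mm above the arm's axis (229 mm above the bench). The upright end can be pinched from above in its top 30 mm and swung, it may turn between the fingers. y axis: outwards along the arm; z up.
- hook_seat (a point): Point on top of the hook's arm, 34 mm out from the hinge axis and 194.5 mm above the bench, moves with the hook; y axis outwards along the arm, z up. With the collar in its innermost place the middle of the tamper's handle hangs here; with the collar farther out it hangs up to 22 mm farther out (the handle's middle is 6 mm out from the collar's face).
- tamper: Wooden soil tamper, 0.24 kg +-30 percent, standing on its sole. Origin: centre of the sole's underside, z up. Sole 60 x 110 x 18 mm (x, y, z). A flat handle 12 mm thick (x), 30 mm wide (y) rises from its middle to 162 mm height. Along x through it goes a slot 15 mm wide (y), from 84 to 131 mm height; above that it is solid: grip it there across its 30 mm width. Either side may face the board.
- tamper_eye (a point): Middle of the upper edge of the tamper's slot (its underside), 131 mm above the sole's underside; this edge rests on the hook's arm when hung. Axes are the tamper's.
- pot: Bystander: terracotta pot, 90 mm across, 85 mm high, standing on the bench. Origin: centre of its underside.
- bottle: Bystander: white bottle with green cap, 64 mm across, 170 mm high. Origin: centre of its underside.
- brush: Bystander: hand brush lying on the bench in front of the board, its handle along its own -x. Origin: middle of its underside.
- buffer: Collar assembly on the hook's arm. Its origin lies on the hinge axis, y axis outwards along the arm, so its pose does not tell where the collar is: the steel collar (24 mm across, 6 mm thick) is clamped somewhere on the arm, its outer face 28 to 50 mm out from the hinge axis. Behind it is a spring washer: pushed towards the hinge, it gives at 4 N, bottoms at 8 N after 2.5 mm. Feel for it.
Mind the look-alikes: they are no part of the job. Several things look just like the tamper: the one meant starts farthest to the robot's right.

How it is judged (in metres and radians):
On the way, in this order (a step that is already met when the one before it is completed fails the run):
1. the hook is swung out onto its end stop (value of joint hook above 1.55 rad), for 0.2 s.
2. the slot is over the hook's arm and the handle is pressed against the collar with at least 4 N, so that it gives (contact force between tamper and buffer above 4 N and y of tamper_eye in the frame of hook_seat between -0.005 and 0.03 m and x of tamper_eye in the frame of hook_seat between -0.008 and 0.008 m and value of joint hook above 1.5 rad), for 0.1 s.
At the end, for the whole second after the job is handed in: The hook is on its end stop (within 0.03 rad) and the tamper hangs on its arm by the upper edge of its slot (height within 4 mm, from 5 mm inside to 30 mm outside the seat point, that is about where it met the collar), upright within 0.15 rad, at rest and released (value of joint hook above 1.54 rad and y of tamper_eye in the frame of hook_seat between -0.005 and 0.03 m and x of tamper_eye in the frame of hook_seat between -0.008 and 0.008 m and z of tamper_eye in the frame of hook_seat between -0.003 and 0.004 m and angle between tamper's own z axis and vertical below 0.15 rad and linear speed of tamper below 0.03 m/s and angular speed of tamper below 0.3 rad/s and contact force between tamper and the fingers below 0.05 N); the robot touches nothing.
It fails at once if the hook is wrenched against its end stop (about 20 N at the tip) (value of joint hook above 1.5758 rad).
It fails at once if the tamper is forced: pressed on the collar with more than 13 N, or on the hook or board with more than 25 N (contact force between tamper and buffer above 13 N or contact force between tamper and board above 25 N).
It fails at once if a bystander is moved by more than 20 mm (distance of any of pot, bottle, brush from where it was at the start of the episode above 0.02 m).
It fails at once if the tamper is tipped over (angle between tamper's own z axis and vertical above 0.7 rad).
It also fails if it takes over 72 s, if anything falls off the work surface, if the arm or the gripper's body presses on something with over 40 N, if the wrist force passes 120 N, or if a joint passes its speed limit or range.

ROBOT

A 7-joint arm with a two-finger parallel gripper is mounted at the origin on the work surface. World frame = base frame: x ahead of the robot, y to its left, z up, the work surface at z = 0. Lengths are in mm, angles in rad, forces in N, time in s.
With the tool pointing down it reaches from about 400 to 875 mm from the base axis. Payload 4.4 kg.
Tool frame: the origin (TCP) lies at the very end of the fingers, on their centre line; the grasp point (between the pads) lies ctrl.grip_depth behind it (ctrl.grip_depth is the distance from the TCP to the grasp point, in mm); y points along the fingers, x is the direction in which the jaws open and shut, and the axes are right-handed (so a half turn about y gives the same grasp; the last joint's range is limited). The gripper opens to 85 mm and grips with 20 to 120 N. Pads are 22 mm wide; open, the fingers measure 114 mm over their backs; the gripper's body (76 mm by 85 mm) begins 54 mm behind the grasp point. The pads swing forward as they close: fully open they stand 13 mm farther back than shut.
Start: joints at [-1.384, 0.628, 0.038, 1.517, -0.027, 0.996, -0.02], TCP at [162.549, 629.361, 209.413] pointing down, gripper open.
Joint ranges: [-3.06, 3.06], [-0.37, 2.12], [-1.25, 1.32], [0.18, 2.47], [-1.1, 4.24], [0.23, 1.98], [-2.94, 2.94]. Speed limits (rad/s): [2.57, 2.57, 3.14, 3.14, 3.14, 3.14, 3.14].

INTERFACE

Orientations are given as [roll, pitch, yaw] about the fixed x, y, z axes, in that order (R = Rz(yaw) Ry(pitch) Rx(roll)).
In Python, from cell import ctrl gives the robot as it stands.
- The arm moves only by the tool apply_moves, never from a script. Its argument "motion" is a list of rows, each a list of 5 numbers: the shift along the tool's x, y, z in cm, then the turn about the tool's y in rad, then the finger opening in cm, from 0 to 8.54. In form: [[tx, ty, tz, roll, hand], ...]. A call has 1 to 20 rows; each row is the pose to reach, as a shift and turn from the pose commanded when the call began, along the tool's axes at that moment; what a row does not reach only later rows make up. A row lasts 1/8 s, in which the tool goes at most 62.5 mm and 10.7 degrees, less where a joint would pass 70% of its speed; a pose out of reach is approached as far as the arm can. A call with a gripper value outside its range is refused whole. The fingers move at their own pace and stop on an object; the grip force is fixed at half the most. Time passes only in rows, so rows that repeat a pose let the fingers close. It gives the time, the measured TCP pose, the force and the opening at its end, in the units of the state.
- ctrl.read_state(): the state, without advancing time (a new reading comes with each control period).
- ctrl.get_image(name): name is "scene" or "top" or "wrist"; returns a dict with "image" (400x640x3 uint8, red, green, blue), "vfov" (degrees; the focal length in pixels is half the picture's height over the tangent of half this angle, whatever the lens; pixels are square), "cx", "cy" (the principal point, pixels), "extrinsics" (4x4, takes a point from world to camera coordinates); the wrist camera has in their place "tool_from_camera" (4x4, takes a point from camera to tool coordinates, whose origin is the TCP and whose axes are the tool frame's). Camera axes: x right, y up, looking along -z (the intrinsics and any distortion apply to the point x, -y, -z); pixel columns grow to the right and rows downward; lengths in mm; the calibration is good to about 2 mm. A picture is of the moment at which its call begins: read the wrist's pose just before it. There is no depth.
- ctrl.finish_job(): hands the job in, once; it reports no verdict.
Trained networks look in a picture, given as the dict that the camera call returned (one of the last four; its "shot" number tells which), for a name from the list of things; names that differ only in an ending like _2 or _b are one class to them, and where a whole thing is asked for, a point or a joint stands for the part that bears it (a point fixed in the world has none). Each returns a list of dicts, best first, with "confidence" (0 to 1); they miss things now and then, are a little off and sometimes report something else, mostly with a low value. They report only what shows in the picture. A call takes as long as a camera call. They do not tell look-alikes from the thing itself.
- ctrl.search_frame(picture, query): "location" ([x, y, z] in mm, in world coordinates, good to about 4 mm: the middle of the surface that is visible of it).
- ctrl.mark_of(picture, query): "location" ([x, y, z] in mm, in world coordinates, good to about 4 mm: a listed point, or the origin of a listed thing).
The state is a dict: "clock": time; "qpos": joint angles; "qd": joint speeds; "tau": joint torques, N m; "eef_pos": TCP position; "tool_rot": TCP orientation; "force": force on the tool from outside, world axes, zero at the start; "torque": the same for the moment, N m; "width": finger opening in mm.
Only numpy, scipy, OpenCV 4.12 (cv2) and the standard library are available. Lean on these libraries where they do the work, as an engineer would, in place of code of your own. Each camera call takes 0.05 s, during which the arm holds its last target.

## Working session

There is one attempt and no reset: what is moved stays moved. The work goes in short steps, Python scripts to look and compute and a tool call to move; the robot and the scene stay as the last step left them, time stands still between calls to the robot, and variables do not carry over. Pictures are saved under pics/ and viewed, and the job is handed in when it is done.

Besides the shell and the picture viewer there is one more tool, called after "Call:" in YAML: its name, and indented under it one key for each argument. apply_moves: Moves the arm, as the interface text tells. Its arguments: {"type":"object","properties":{"motion":{"type":"array","items":{"type":"array","items":{"type":"number"}}}},"required":["motion"]}

```bash
ls; mkdir -p pics
cat > h.py <<'E'
import numpy as np, cv2, json
from cell import ctrl
from scipy.spatial.transform import Rotation as R
def shot(n,f):
    p=ctrl.get_image(n); cv2.imwrite('pics/'+f+'.png',p['image'][:,:,::-1]); return p
def st():
    s=ctrl.read_state(); return s
E
python3 - <<'E'
from h import *
s=st(); print({k:np.round(v,3).tolist() for k,v in s.items()}, ctrl.grip_depth)
for n in ['scene','top']:
    p=shot(n,n+'0'); print(n,p['vfov'],p['cx'],p['cy'],np.round(p['extrinsics'],3).tolist())
    for q in ['tamper','hook_tip','board','pot','bottle','brush','hook_hinge','hook_seat','tamper_eye']:
        print(q,[(np.round(d['location']).tolist(),round(d['confidence'],2)) for d in ctrl.mark_of(p,q)])
E
```

```text
pics
{'clock': 0.0, 'qpos': [-1.384, 0.629, 0.038, 1.518, -0.027, 0.996, -0.02], 'qd': [0.003, -0.0, -0.001, 0.001, -0.001, 0.001, -0.0], 'tau': [0.0, -56.339, 1.225, -19.344, 0.011, 0.011, -0.0], 'eef_pos': [162.381, 628.709, 208.462], 'tool_rot': [-1.571, 0.002, 1.318], 'force': [-0.132, -0.655, -0.192], 'torque': [0.003, 0.029, -0.012], 'width': 85.374} 18.700000000000003
scene 44.32187752826504 322.2755967416752 203.16797963785402 [[-0.22, 0.975, -0.013, 123.621], [-0.715, -0.152, 0.683, 238.021], [0.664, 0.16, 0.731, -1732.53], [0.0, 0.0, 0.0, 1.0]]
tamper [([439.0, -271.0, 1.0], 0.84), ([600.0, -170.0, 2.0], 0.76), ([307.0, -156.0, -1.0], 0.65)]
hook_tip [([610.0, 245.0, 224.0], 0.54)]
board [([654.0, 181.0, 1.0], 0.93)]
pot [([455.0, 354.0, 0.0], 0.76), ([607.0, 246.0, 227.0], 0.33)]
bottle [([655.0, -358.0, 2.0], 0.81)]
brush [([465.0, 111.0, 1.0], 0.64)]
hook_hinge [([630.0, 146.0, 192.0], 0.88), ([446.0, -271.0, 131.0], 0.64)]
hook_seat [([653.0, 183.0, 2.0], 0.71), ([621.0, 182.0, 194.0], 0.51)]
tamper_eye [([596.0, -172.0, 135.0], 0.62), ([308.0, -159.0, 134.0], 0.58)]
top 50.14664112076261 321.05186473063515 199.1759583039616 [[-0.008, -1.0, -0.011, 3.153], [0.999, -0.009, 0.053, -485.848], [-0.053, -0.011, 0.999, -1146.445], [0.0, 0.0, 0.0, 1.0]]
tamper [([598.0, -171.0, 2.0], 0.97), ([310.0, -157.0, 0.0], 0.88), ([440.0, -267.0, -1.0], 0.61)]
hook_tip [([612.0, 246.0, 231.0], 0.68)]
board [([651.0, 183.0, 3.0], 0.66)]
pot [([454.0, 359.0, 1.0], 0.81)]
bottle [([654.0, -363.0, 2.0], 0.92)]
brush [([472.0, 113.0, 3.0], 0.97)]
hook_hinge [([625.0, 144.0, 186.0], 0.58)]
hook_seat [([618.0, 184.0, 198.0], 0.76)]
tamper_eye [([308.0, -154.0, 132.0], 0.9), ([598.0, -171.0, 131.0], 0.77), ([440.0, -265.0, 132.0], 0.73)]
```

View pics/scene0.png

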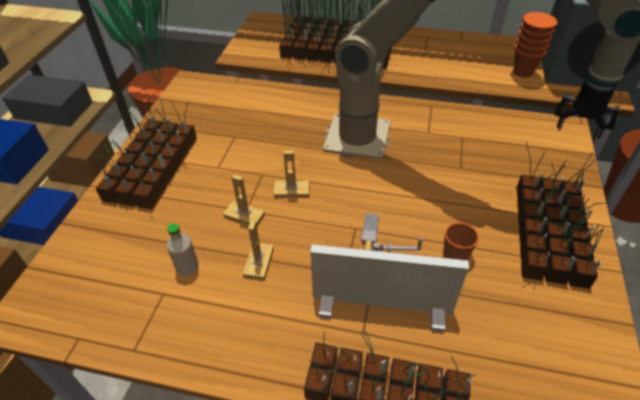

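View pics/top0.png

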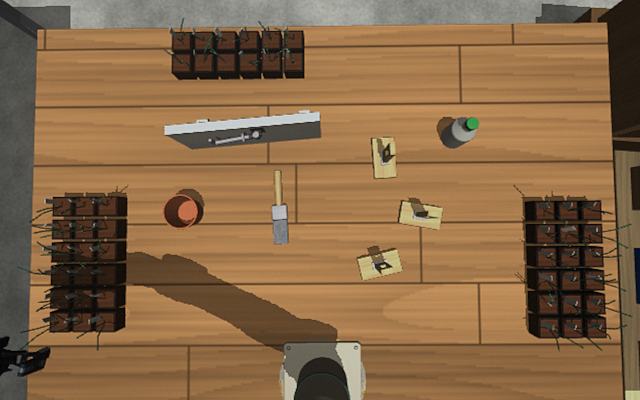

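Candidates for the tamper in the top view: (384,157), (420,214) and (380,263), at world y ≈ -171, -268 and -156. Farthest to the right is the one at (420,214). I'll check it in a close crop and measure the yaws.

```bash
python3 - <<'E'
import cv2
t=cv2.imread('pics/top0.png'); 
a=cv2.resize(t[180:240,380:460],None,fx=5,fy=5,interpolation=cv2.INTER_CUBIC)
b=cv2.resize(t[100:160,155:335],None,fx=4.4,fy=4.4,interpolation=cv2.INTER_CUBIC)
cv2.imwrite('pics/ctamp.png',a); cv2.imwrite('pics/cboard.png',b)
E
python3 - <<'E'
from h import *
for i in range(3):
    for n in ['scene','top']:
        p=ctrl.get_image(n)
        for q in ['hook_tip','hook_hinge','hook_seat','tamper','tamper_eye','board']:
            print(n,q,[(np.round(d['location']).tolist(),round(d['confidence'],2)) for d in ctrl.mark_of(p,q)])
    print(st()['eef_pos'])
E
```

```text
scene hook_tip [([605.0, 247.0, 231.0], 0.48)]
scene hook_hinge [([628.0, 150.0, 189.0], 0.73)]
scene hook_seat [([620.0, 183.0, 190.0], 0.58)]
scene tamper [([599.0, -171.0, -1.0], 0.86), ([439.0, -269.0, -3.0], 0.78), ([307.0, -155.0, -2.0], 0.7)]
scene tamper_eye [([600.0, -171.0, 132.0], 0.81), ([311.0, -156.0, 137.0], 0.8), ([446.0, -269.0, 132.0], 0.74)]
scene board [([653.0, 183.0, 5.0], 0.55)]
top hook_tip [([612.0, 246.0, 231.0], 0.59), ([454.0, 360.0, 1.0], 0.56), ([654.0, -365.0, 2.0], 0.33)]
top hook_hinge [([626.0, 145.0, 188.0], 0.61), ([622.0, 183.0, 197.0], 0.21)]
top hook_seat [([620.0, 184.0, 198.0], 0.55), ([439.0, -267.0, 129.0], 0.54), ([657.0, -364.0, 2.0], 0.38)]
top tamper [([440.0, -270.0, 1.0], 0.66), ([598.0, -168.0, 3.0], 0.66), ([309.0, -159.0, 1.0], 0.59)]
top tamper_eye [([440.0, -266.0, 132.0], 0.84), ([310.0, -152.0, 130.0], 0.84), ([598.0, -170.0, 127.0], 0.58), ([449.0, 360.0, 3.0], 0.34)]
top board [([652.0, 181.0, -1.0], 0.67)]
[162.53927579 629.36332134 209.43705531]
scene hook_tip [([606.0, 247.0, 230.0], 0.75)]
scene hook_hinge [([630.0, 145.0,
[... 1081 characters left out ...]
er_eye [([312.0, -156.0, 133.0], 0.92), ([652.0, -358.0, -1.0], 0.72), ([599.0, -170.0, 135.0], 0.6), ([446.0, -269.0, 134.0], 0.58)]
scene board [([654.0, 181.0, -1.0], 0.83)]
top hook_tip [([611.0, 248.0, 231.0], 0.56)]
top hook_hinge [([624.0, 143.0, 185.0], 0.92), ([610.0, 249.0, 234.0], 0.25)]
top hook_seat [([623.0, 183.0, 195.0], 0.61), ([610.0, 247.0, 229.0], 0.31)]
top tamper [([444.0, -268.0, 1.0], 0.84), ([311.0, -156.0, 3.0], 0.76), ([600.0, -170.0, -1.0], 0.62)]
top tamper_eye [([310.0, -155.0, 130.0], 0.9), ([440.0, -267.0, 130.0], 0.86), ([603.0, -170.0, 130.0], 0.68)]
top board [([651.0, 179.0, -0.0], 0.9), ([452.0, 362.0, 1.0], 0.48)]
[162.53206728 629.36505724 209.40691463]
```

View pics/ctamp.png

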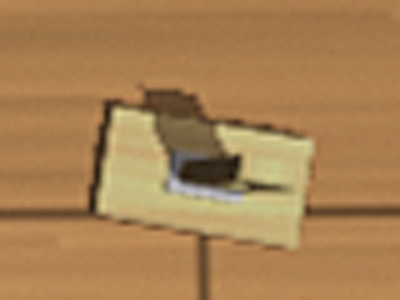

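View pics/cboard.png

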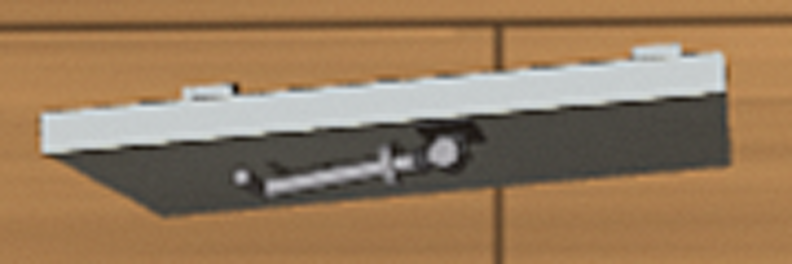

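```bash
cat >> h.py <<'E'
def ray(p,u,v,z):
    f=200/np.tan(np.radians(p['vfov']/2)); E=np.array(p['extrinsics'])
    d=np.array([(u-p['cx'])/f,-(v-p['cy'])/f,-1.]); Rm=E[:3,:3]; c=-Rm.T@E[:3,3]; w=Rm.T@d
    return c+w*(z-c[2])/w[2]
E
python3 - <<'E'
from h import *
p=ctrl.get_image('top')
c=[ray(p,*q,18)[:2] for q in [(402.4,200),(443,208),(440,229.6),(399,222.6)]]
print(np.round(c,1).tolist(), np.mean(c,0))
for a,b in ((1,0),(2,3)): d=c[b]-c[a]; print('yaw tamper y',np.arctan2(d[1],d[0]),np.hypot(*d))
L=ray(p,164.5,134.8,200);Rr=ray(p,319.8,121.1,200);d=L-Rr
L2=ray(p,164.5,125.8,200);R2=ray(p,319.5,112.5,200)
y=np.arctan2(d[1],d[0]);print('board y yaw',y,np.hypot(d[0],d[1]),(L+Rr)/2,L2,R2)
u=np.array([np.cos(y),np.sin(y)]); n=np.array([-u[1],u[0]]) # -x dir of board
print(n); m=((L+Rr)/2)[:2]; h=m+18*n-30*u
print('hinge',h,'tip open',h+100*n,'tip folded',h+100*u)
for uv,z in [((155+240/4.4,100+178/4.4),229),((155+443/4.4,100+152/4.4),195)]: print(ray(p,*uv,z))
E
```

```text
[[481.5, -220.1], [459.0, -328.6], [401.1, -319.2], [420.8, -209.9]] [ 440.5881497  -269.44153601]
yaw tamper y 1.3666008655153778 110.81340180749525
yaw tamper y 1.3933010196550677 111.11689943723299
board y yaw 1.648986205010418 358.7736293698814 [641.45316159 177.28772981 200.        ] [648.37598254 356.36350754 200.        ] [675.45582912  -1.01946879 200.        ]
[-0.99694473 -0.07811023]
hinge [625.85146342 145.97340379] tip open [526.15699057 138.16238063] tip folded [618.04044027 245.66787664]
[607.61086392 244.12470441 229.        ]
[626.87896324 146.72623806 195.        ]
```

```bash
cat >> h.py <<'E'
def row(x,y,z,yaw,base=None,byaw=None):
    "shift in cm along the tool axes, turn"
    s=st(); b=np.array(s['eef_pos'] if base is None else base); r=R.from_euler('xyz',s['tool_rot']).as_matrix()
    yw=np.arctan2(r[1,0],r[0,0])
    d=r.T@(np.array([x,y,z])-b)/10
    t=-(yaw-yw); t=(t+np.pi)%(2*np.pi)-np.pi
    return np.round([*d,t],3).tolist()
E
python3 - <<'E'
from h import *
print(row(609.5,246,300,0.17)); print(row(609.5,246,260,0.17))
E
```

```text
[-25.939, -9.06, -52.862, 1.148]
[-25.939, -5.06, -52.862, 1.148]
```

Call:
apply_moves:
  motion:
    - [0, -5, 0, 0, 8.5]
    - [0, -9, 0, 0, 5]
    - [-26, -9, -52.8, 1.15, 4]
    - [-26, -9, -52.8, 1.15, 4]
    - [-26, -9, -52.8, 1.15, 4]
    - [-26, -9, -52.8, 1.15, 4]
    - [-26, -9, -52.8, 1.15, 4]
    - [-26, -9, -52.8, 1.15, 4]
    - [-26, -9, -52.8, 1.15, 4]
    - [-26, -9, -52.8, 1.15, 4]
    - [-26, -9, -52.8, 1.15, 4]
    - [-26, -9, -52.8, 1.15, 4]
    - [-26, -9, -52.8, 1.15, 4]
    - [-26, -9, -52.8, 1.15, 4]

```text
clock: 4.9
eef_pos: [607.7, 247.0, 299.2]
tool_rot: [-1.569, 0.001, 0.169]
force: [-0.7, 0.3, -0.4]
width: 40.2
```

Run:
```python
from h import *
s=st();print(s['clock'],s['eef_pos'],s['tool_rot'],s['width'],s['force'])
p=shot('wrist','w1'); print(np.round(p['tool_from_camera'],3).tolist(),p['vfov'],p['cx'],p['cy'])
for q in ['hook_tip','hook_hinge']:
    print(q,[(np.round(d['location'],1).tolist(),round(d['confidence'],2)) for d in ctrl.mark_of(p,q)])
```

```text
4.9 [607.73264878 247.00435808 299.17307402] [-1.56942755e+00  1.04702363e-03  1.69479046e-01] 40.18598231858999 [-0.73633759  0.25676847 -0.44283945]
[[1.0, 0.0, -0.0, -0.685], [-0.0, 0.279, -0.96, -164.467], [-0.0, 0.96, 0.279, 70.551], [0.0, 0.0, 0.0, 1.0]] 68.86256827443407 319.347761509583 197.5961238700861
hook_tip [([611.4, 245.2, 231.7], 0.57)]
hook_hinge [([627.5, 149.4, 190.7], 0.78)]
```

View pics/w1.png

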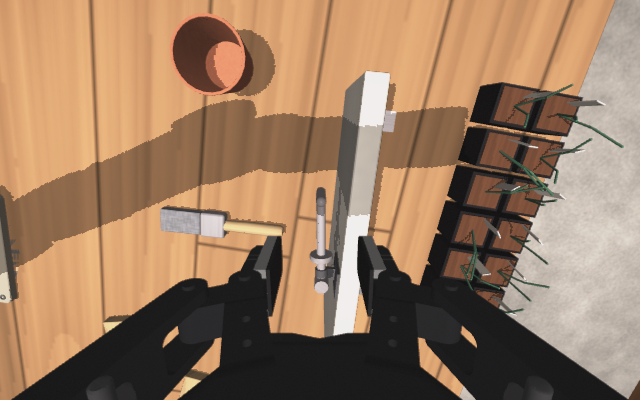

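```bash
cat >> h.py <<'E'
def wray(p,s,u,v,z):
    f=200/np.tan(np.radians(p['vfov']/2)); T=np.array(p['tool_from_camera'])
    r=R.from_euler('xyz',s['tool_rot']).as_matrix()
    d=np.array([(u-p['cx'])/f,-(v-p['cy'])/f,-1.]); w=r@T[:3,:3]@d; c=np.array(s['eef_pos'])+r@T[:3,3]
    return c+w*(z-c[2])/w[2]
def wpix(p,s,X):
    f=200/np.tan(np.radians(p['vfov']/2)); T=np.array(p['tool_from_camera'])
    r=R.from_euler('xyz',s['tool_rot']).as_matrix()
    q=T[:3,:3].T@(r.T@(np.array(X)-np.array(s['eef_pos']))-T[:3,3])
    return p['cx']+f*q[0]/-q[2], p['cy']-f*q[1]/-q[2]
E
python3 - <<'E'
from h import *
s=st();p=ctrl.get_image('wrist')
im=p['image'][:,:,::-1]; cv2.imwrite('pics/w1c.png',cv2.resize(im[170:310,250:400],None,fx=4,fy=4,interpolation=cv2.INTER_CUBIC))
print(wray(p,s,321,192,229),wray(p,s,321,287,195))
E
```

```text
[607.06879194 254.76760547 229.        ] [626.52296302 143.77572307 195.        ]
```

View pics/w1c.png

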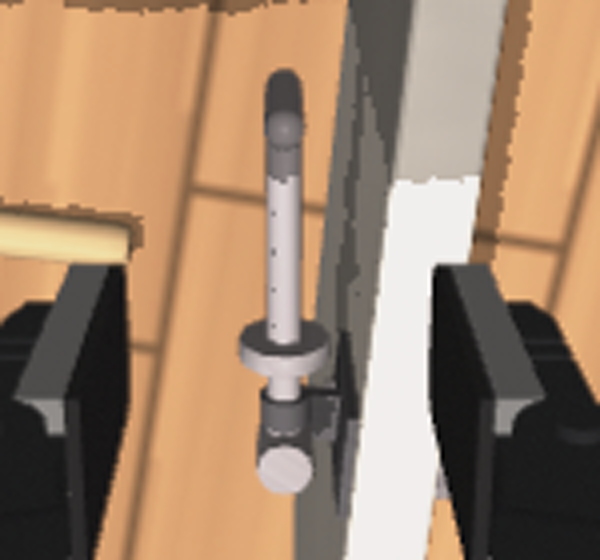

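Call:
apply_moves:
  motion:
    - [0, 4, -0.1, 0, 3]
    - [0, 8, -0.1, 0, 2.6]
    - [0, 9.5, -0.1, 0, 2.2]
    - [0, 9.5, -0.1, 0, 2.0]
    - [0, 9.5, -0.1, 0, 2.0]
    - [0, 9.5, -0.1, 0, 2.0]

```text
clock: 5.85
eef_pos: [609.9, 244.9, 206.1]
tool_rot: [-1.57, -0.003, 0.168]
force: [0.2, 0.2, -0.8]
width: 20.3
```

Run:
```python
from h import *
s=st();print(s['clock'],s['eef_pos'],s['tool_rot'],s['width'],s['force'])
p=shot('wrist','w2')
p=ctrl.get_image('scene'); im=p['image'][:,:,::-1]; cv2.imwrite('pics/s2.png',cv2.resize(im[200:320,290:480],None,fx=4,fy=4,interpolation=cv2.INTER_CUBIC))
```

```text
5.85 [609.89322708 244.85956938 206.05550321] [-1.57011742 -0.00280096  0.1680168 ] 20.290675738290517 [ 0.22204952  0.23688412 -0.8311041 ]
```

View pics/w2.png

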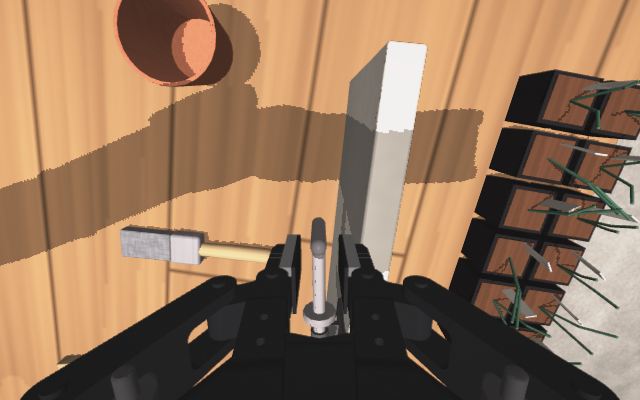

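Run:
```python
from h import *
s=st();p=ctrl.get_image('wrist')
im=p['image'][:,:,::-1]; cv2.imwrite('pics/w2c.png',cv2.resize(im[200:350,260:380],None,fx=4,fy=4,interpolation=cv2.INTER_CUBIC))
print(wray(p,s,318.5,247,229)); e=s['eef_pos']
for X in [(609.9,244.9,229),(609.9,244.9,206)]: print(wpix(p,s,X))
```

```text
[607.91041134 246.98711539 229.        ]
(np.float64(321.5406575614146), np.float64(251.10632295766595))
(np.float64(321.19085874826317), np.float64(233.89809312670087))
```

View pics/w2c.png

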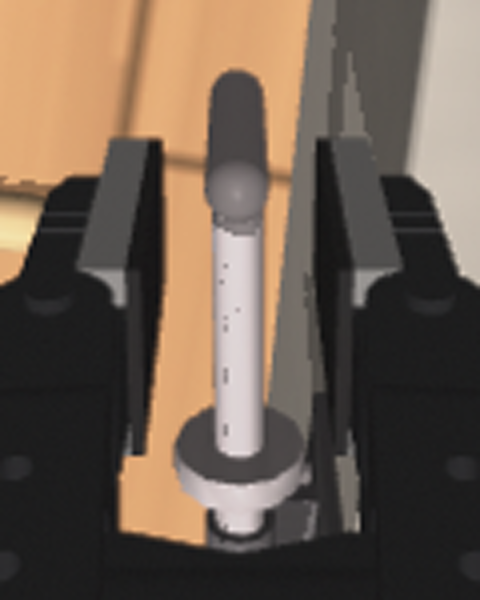

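View pics/s2.png

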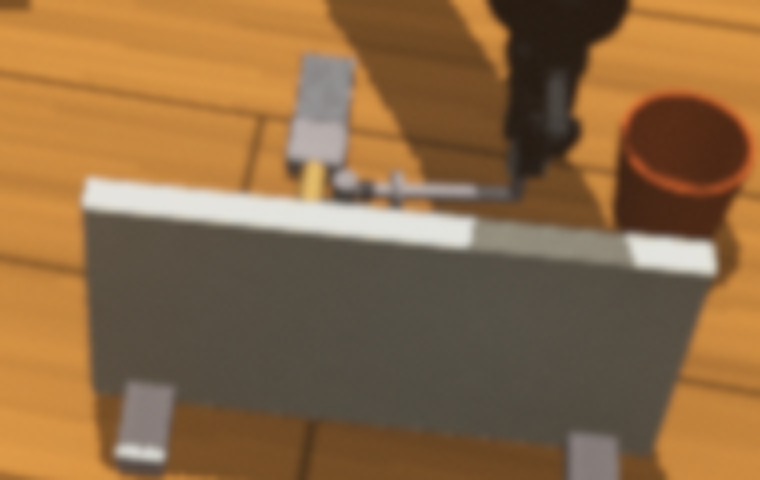

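Run:
```python
from h import *
s=st();print(s['clock'],s['eef_pos'],s['tool_rot'],s['width'],s['force'],np.round(s['qd'],4))
e=np.array(s['eef_pos']);yw=s['tool_rot'][2]; r=R.from_euler('xyz',s['tool_rot']).as_matrix()
H=np.array([626,146.]);by=1.649
for phi in np.linspace(0.1,1.35,14):
    a=by+phi; d=np.array([np.cos(a),np.sin(a)]); t=np.array([-d[1],d[0]])
    P=H+100*d+5.6*t; q=r.T@(np.array([*P,203.])-e)/10
    print(round(phi,3),np.round(q,2).tolist(),round(-(a-np.pi/2-yw),3))
```

```text
6.0 [609.30826926 244.68041918 205.2283785 ] [-1.57039883e+00 -1.29648109e-03  1.67993812e-01] 19.562440716215587 [ 0.11201168  0.5313886  -0.21171427] [ 0.0002  0.0043 -0.0028  0.0063  0.     -0.0015  0.001 ]
0.1 [-0.67, 0.22, -0.01] -0.01
0.196 [-1.62, 0.22, -0.12] -0.106
0.292 [-2.56, 0.22, -0.33] -0.203
0.388 [-3.48, 0.22, -0.62] -0.299
0.485 [-4.37, 0.22, -0.99] -0.395
0.581 [-5.21, 0.22, -1.45] -0.491
0.677 [-6.01, 0.21, -1.99] -0.587
0.773 [-6.75, 0.21, -2.61] -0.683
0.869 [-7.43, 0.21, -3.29] -0.779
0.965 [-8.04, 0.21, -4.03] -0.876
1.062 [-8.58, 0.21, -4.83] -0.972
1.158 [-9.04, 0.21, -5.68] -1.068
1.254 [-9.41, 0.21, -6.57] -1.164
1.35 [-9.7, 0.21, -7.49] -1.26
```

Call:
apply_moves:
  motion:
    - [-0.67, 0.1, 0, 0, 2]
    - [-1.6, 0.1, -0.12, -0.1, 2]
    - [-2.55, 0.1, -0.33, -0.2, 2]
    - [-3.5, 0.1, -0.62, -0.3, 2]
    - [-4.37, 0.1, -1.0, -0.4, 2]
    - [-5.2, 0.1, -1.45, -0.49, 2]
    - [-6.0, 0.1, -2.0, -0.59, 2]
    - [-6.75, 0.1, -2.6, -0.68, 2]
    - [-7.43, 0.1, -3.3, -0.78, 2]
    - [-8.04, 0.1, -4.03, -0.88, 2]
    - [-8.58, 0.1, -4.83, -0.97, 2]
    - [-9.04, 0.1, -5.68, -1.07, 2]
    - [-9.41, 0.1, -6.57, -1.16, 2]
    - [-9.7, 0.1, -7.5, -1.26, 2]
    - [-9.7, 0.1, -7.5, -1.26, 2]
    - [-9.7, 0.1, -7.5, -1.26, 2]

```text
clock: 8.0
eef_pos: [525.9, 154.8, 203.7]
tool_rot: [-1.571, -0.0, 1.427]
force: [1.3, 1.5, 1.4]
width: 19.6
```

Run:
```python
from h import *
s=st();print(s['clock'],s['eef_pos'],s['tool_rot'],s['width'],s['force'])
p=ctrl.get_image('wrist')
im=p['image'][:,:,::-1]; cv2.imwrite('pics/w3.png',cv2.resize(im[180:350,230:410],None,fx=3.5,fy=3.5,interpolation=cv2.INTER_CUBIC))
t=ctrl.get_image('top'); im=t['image'][:,:,::-1]; cv2.imwrite('pics/t3.png',cv2.resize(im[100:200,200:340],None,fx=5,fy=5,interpolation=cv2.INTER_CUBIC))
s=st();print(s['clock'],s['eef_pos'],s['tool_rot'],s['width'],s['force'])
```

```text
8.0 [525.88168531 154.76848963 203.66635594] [-1.57126210e+00 -4.43028889e-04  1.42659040e+00] 19.640822819167937 [1.28610458 1.47763821 1.39134098]
8.1 [525.71103134 154.84033072 203.5053567 ] [-1.57082786e+00 -1.40248265e-04  1.42745400e+00] 20.243925626464367 [1.56707058 2.2173403  1.48673075]
```

View pics/w3.png

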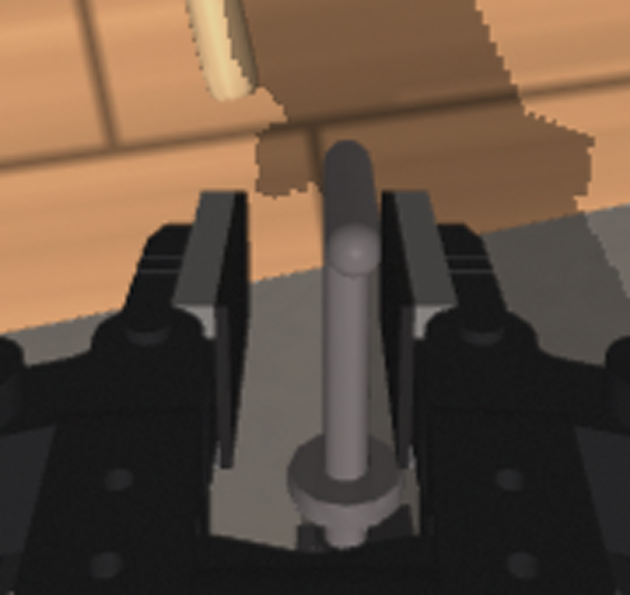

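View pics/t3.png

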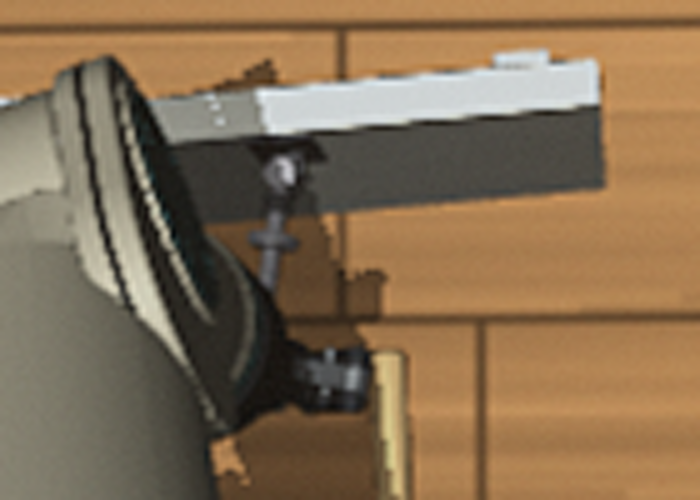

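Run:
```python
from h import *
s=st();print(s['clock'],s['eef_pos'],s['tool_rot'],s['width'],s['force'])
e=np.array(s['eef_pos']);yw=s['tool_rot'][2]; r=R.from_euler('xyz',s['tool_rot']).as_matrix()
H=np.array([626,146.]);by=1.649
for phi in np.linspace(1.35,1.57,12):
    a=by+phi; d=np.array([np.cos(a),np.sin(a)]); t=np.array([-d[1],d[0]])
    P=H+100*d+5.4*t; q=r.T@(np.array([*P,203.5])-e)/10
    print(round(phi,3),np.round(P,1),np.round(q,2).tolist(),round(-(a-np.pi/2-yw),3))
```

```text
8.1 [525.71103134 154.84033072 203.5053567 ] [-1.57082786e+00 -1.40248265e-04  1.42745400e+00] 20.243925626464367 [1.56707058 2.2173403  1.48673075]
1.35 [526.2 154.9] [0.01, 0.0, -0.05] -0.001
1.37 [526.1 152.9] [-0.19, 0.0, -0.07] -0.021
1.39 [526.  150.9] [-0.39, 0.0, -0.08] -0.041
1.41 [525.9 148.9] [-0.59, 0.0, -0.1] -0.061
1.43 [525.9 146.9] [-0.79, 0.0, -0.13] -0.081
1.45 [525.9 144.9] [-0.99, 0.0, -0.16] -0.101
1.47 [525.9 142.9] [-1.18, 0.0, -0.19] -0.121
1.49 [526.  140.9] [-1.38, 0.0, -0.23] -0.141
1.51 [526.1 138.9] [-1.58, 0.0, -0.27] -0.161
1.53 [526.3 136.9] [-1.77, 0.0, -0.31] -0.181
1.55 [526.5 134.9] [-1.97, 0.0, -0.36] -0.201
1.57 [526.7 132.9] [-2.16, 0.0, -0.41] -0.221
```

Call:
apply_moves:
  motion:
    - [-0.39, 0, -0.08, -0.06, 2]
    - [-0.79, 0, -0.13, -0.12, 2]
    - [-1.1, 0, -0.18, -0.18, 2]
    - [-1.38, 0, -0.23, -0.22, 2]
    - [-1.38, 0, -0.23, -0.22, 2]
    - [-1.38, 0, -0.23, -0.22, 2]

```text
clock: 8.85
eef_pos: [526.2, 141.3, 203.5]
tool_rot: [-1.571, -0.001, 1.648]
force: [1.6, 4.0, 1.2]
width: 20.0
```

Run:
```python
from h import *
for i in range(3):
    ctrl.get_image('scene'); s=st();print(s['clock'],s['eef_pos'],s['tool_rot'],s['width'],s['force'],s['torque'])
```

```text
8.9 [526.21656248 141.14193019 203.46100974] [-1.57119403e+00 -5.87131854e-04  1.64778648e+00] 19.986030930695915 [1.18271539 3.17482713 2.03449429] [ 0.79905845 -0.29888169  0.02038572]
8.95 [526.21424485 141.04127122 203.46488746] [-1.57115366e+00 -4.77000955e-04  1.64791350e+00] 20.07439963506204 [0.55818573 4.47904413 0.92368006] [ 0.84242894 -0.33493616 -0.04371026]
9.0 [526.20992502 140.92309974 203.44377601] [-1.57111373e+00 -3.68978581e-04  1.64799811e+00] 20.042536319676064 [0.83552634 3.1922529  1.50736223] [ 0.81526578 -0.29592041 -0.01577117]
```

Call:
apply_moves:
  motion:
    - [-0.1, 0, -0.01, 0, 2]
    - [-0.2, 0, -0.01, 0, 2]
    - [-0.3, 0, -0.02, 0, 2]
    - [-0.4, 0, -0.03, 0, 2]
    - [-0.4, 0, -0.03, 0, 2]

```text
clock: 9.62
eef_pos: [526.3, 136.2, 203.3]
tool_rot: [-1.57, 0.0, 1.648]
force: [-0.5, 3.3, 2.6]
width: 19.8
```

Call:
apply_moves:
  motion:
    - [-0.05, 0, 0, 0, 2]
    - [-0.1, 0, 0, 0, 2]
    - [-0.15, 0, -0.01, 0, 2]
    - [-0.15, 0, -0.01, 0, 2]

```text
clock: 10.12
eef_pos: [526.5, 134.9, 203.3]
tool_rot: [-1.57, 0.0, 1.648]
force: [-2.3, 2.5, 1.8]
width: 20.0
```

Call:
apply_moves:
  motion:
    - [-0.05, 0, 0, 0, 2]
    - [-0.05, 0, 0, 0, 2]
    - [-0.05, 0, 0, 0, 2]

```text
clock: 10.5
eef_pos: [526.6, 134.4, 203.3]
tool_rot: [-1.57, 0.0, 1.648]
force: [-3.4, 3.6, 3.0]
width: 20.1
```

Call:
apply_moves:
  motion:
    - [-0.05, 0, 0, 0, 2]
    - [-0.05, 0, 0, 0, 2]
    - [-0.05, 0, 0, 0, 2]

```text
clock: 10.88
eef_pos: [526.9, 133.9, 203.3]
tool_rot: [-1.571, 0.0, 1.648]
force: [-2.2, 2.4, 1.5]
width: 20.0
```

Call:
apply_moves:
  motion:
    - [-0.05, 0, 0, 0, 2]
    - [-0.05, 0, 0, 0, 2]
    - [-0.05, 0, 0, 0, 2]

```text
clock: 11.25
eef_pos: [527.0, 133.4, 203.3]
tool_rot: [-1.571, 0.0, 1.648]
force: [-2.2, 3.0, 2.0]
width: 20.0
```

Call:
apply_moves:
  motion:
    - [-0.05, 0, 0, 0, 2]
    - [-0.05, 0, 0, 0, 2]
    - [-0.05, 0, 0, 0, 2]

```text
clock: 11.62
eef_pos: [527.0, 132.9, 203.4]
tool_rot: [-1.571, 0.0, 1.648]
force: [-2.3, 3.4, 2.1]
width: 19.9
```

Run:
```python
from h import *
for i in range(4):
    p=ctrl.get_image('top'); s=st();print(s['clock'],np.round(s['eef_pos'],2),s['width'],np.round(s['force'],1))
im=p['image'][:,:,::-1]; cv2.imwrite('pics/t4.png',cv2.resize(im[100:200,200:340],None,fx=5,fy=5,interpolation=cv2.INTER_CUBIC))
```

```text
11.675 [526.98 132.91 203.35] 20.21397091386024 [-2.8  4.   3. ]
11.725 [527.02 132.93 203.35] 19.772414867656515 [-2.6  3.2  1.7]
11.775 [527.03 132.88 203.35] 19.937540132815833 [-2.3  3.4  1.4]
11.825 [527.01 132.92 203.35] 19.877453389920483 [-3.2  2.8  2.1]
```

View pics/t4.png

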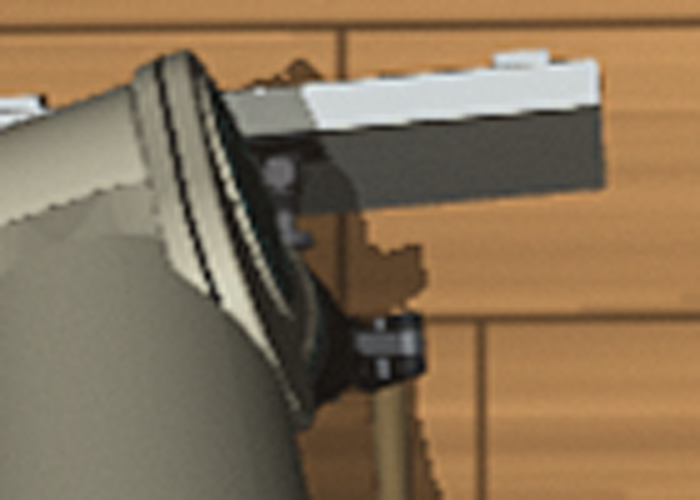

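Call:
apply_moves:
  motion:
    - [-0.05, 0, 0, 0, 2]
    - [-0.05, 0, 0, 0, 2]
    - [-0.05, 0, 0, 0, 2]

```text
clock: 12.2
eef_pos: [527.1, 132.4, 203.4]
tool_rot: [-1.571, 0.0, 1.648]
force: [-3.2, 3.9, 1.6]
width: 20.4
```

Call:
apply_moves:
  motion:
    - [-0.05, 0, 0, 0, 2]
    - [-0.05, 0, 0, 0, 2]
    - [-0.05, 0, 0, 0, 2]

```text
clock: 12.58
eef_pos: [527.1, 132.2, 203.4]
tool_rot: [-1.571, -0.0, 1.648]
force: [-3.5, 3.9, 1.0]
width: 20.4
```

Call:
apply_moves:
  motion:
    - [-0.05, 0, 0, 0, 2]
    - [-0.05, 0, 0, 0, 2]
    - [-0.05, 0, 0, 0, 2]

```text
clock: 12.95
eef_pos: [527.1, 132.1, 203.4]
tool_rot: [-1.571, -0.001, 1.648]
force: [-3.6, 5.1, 1.6]
width: 19.7
```

Call:
apply_moves:
  motion:
    - [-0.05, 0, 0, 0, 2]
    - [-0.1, 0, 0, 0, 2]
    - [-0.1, 0, 0, 0, 2]
    - [-0.1, 0, 0, 0, 2]

```text
clock: 13.45
eef_pos: [527.0, 131.9, 203.4]
tool_rot: [-1.571, -0.002, 1.649]
force: [-3.1, 5.6, 2.1]
width: 19.9
```

Run:
```python
from h import *
for i in range(4):
    p=ctrl.get_image('wrist'); s=st();print(s['clock'],np.round(s['eef_pos'],2),s['width'],np.round(s['force'],1))
im=p['image'][:,:,::-1]; cv2.imwrite('pics/w5.png',cv2.resize(im[180:350,230:410],None,fx=3.5,fy=3.5,interpolation=cv2.INTER_CUBIC))
```

```text
13.5 [527.05 131.93 203.45] 19.659080812174846 [-2.8  6.9  1.7]
13.55 [527.04 131.93 203.42] 19.724007514964104 [-3.7  5.3  2.2]
13.6 [527.05 131.96 203.41] 20.05222089584441 [-2.2  6.   1.6]
13.65 [527.07 131.93 203.41] 19.635101096355225 [-3.7  6.5  1.4]
```

View pics/w5.png

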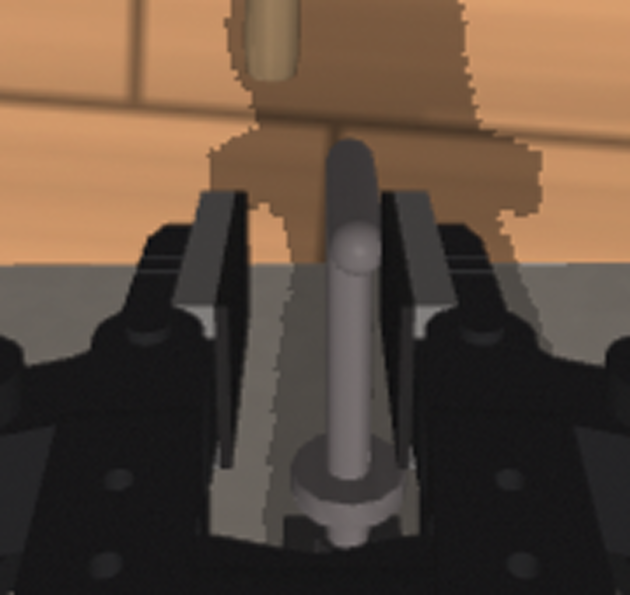

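Run:
```python
from h import *
s=st();p=ctrl.get_image('wrist')
print('post',wray(p,s,330.9,250.9,229),'arm@collar',wray(p,s,230+347/3.5,180+455/3.5,190))
r=R.from_euler('xyz',s['tool_rot']).as_matrix()
print(row(440.6,-269.4,280,1.38))
```

```text
post [524.58236776 137.44626846 229.        ] arm@collar [590.26739196 143.6019944  190.        ]
[-39.322, -7.724, 11.753, 0.269]
```

Call:
apply_moves:
  motion:
    - [0.2, 0, 0, 0, 3.0]
    - [0.2, 0, 0, 0, 4.5]
    - [0, 0, 0, 0, 4.5]
    - [0, 0, 0, 0, 4.5]
    - [0, -3, 0, 0, 4.5]
    - [0, -7.5, 0, 0, 4.5]
    - [0, -7.5, 0, 0, 4.5]

```text
clock: 14.58
eef_pos: [529.8, 130.9, 281.8]
tool_rot: [-1.578, -0.001, 1.648]
force: [0.8, 0.4, 0.2]
width: 45.1
```

Run:
```python
from h import *
for i in range(3):
    p=ctrl.get_image('wrist'); s=st();print(s['clock'],np.round(s['eef_pos'],2),s['tool_rot'],s['width'],np.round(s['force'],1))
cv2.imwrite('pics/w6.png',p['image'][:,:,::-1])
for q in ['hook_tip','hook_hinge','hook_seat']:
    print(q,[(np.round(d['location'],1).tolist(),round(d['confidence'],2)) for d in ctrl.mark_of(p,q)])
print(row(440.6,-269.4,280,1.38))
```

```text
14.625 [528.3  130.5  279.77] [-1.57426281e+00 -5.22398179e-04  1.64764386e+00] 44.7067405155705 [ 0.1  0.4 -1.5]
14.675 [527.25 130.25 278.44] [-1.57125154e+00  7.58594639e-05  1.64775615e+00] 44.60203712230927 [-0.  -0.2  0.1]
14.725 [526.69 130.11 277.65] [-1.56942426e+00  4.20106733e-04  1.64775190e+00] 45.29678362668104 [ 0.5  0.5 -0.8]
hook_tip [([527.8, 139.5, 232.8], 0.85)]
hook_hinge [([630.4, 149.0, 191.2], 0.96)]
hook_seat [([593.0, 141.2, 196.3], 0.78), ([653.4, 178.5, -2.4], 0.65)]
[-39.176, -0.231, 11.65, 0.268]
```

View pics/w6.png

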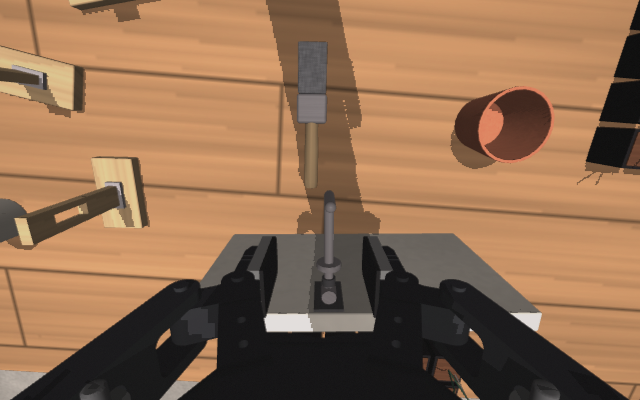

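Run:
```python
from h import *
s=st();p=ctrl.get_image('wrist')
im=p['image'][:,:,::-1]; cv2.imwrite('pics/w7.png',cv2.resize(im[170:330,250:410],None,fx=3.7,fy=3.7,interpolation=cv2.INTER_CUBIC))
print(s['eef_pos'],s['tool_rot'])
print('w7 px per 3.7; post guess',wray(p,s,329,205,229),wray(p,s,329,297,195))
for X in [(526.3,137.6,229),(526.3,137.6,190),(526.3+10,138.4,194.5),(592.1,142.7,194.5),(626,145.6,190)]: 
    u,v=wpix(p,s,X); print(X,u,v,(u-250)*3.7,(v-170)*3.7)
```

```text
[526.55052724 130.1733849  277.19648458] [-1.56840787e+00  5.45952131e-04  1.64794575e+00]
w7 px per 3.7; post guess [522.13028739 136.92905428 229.        ] [626.55348921 147.00438691 195.        ]
(526.3, 137.6, 229) 329.4040011636061 210.22273152676075 293.79480430534255 148.8241066490148
(526.3, 137.6, 190) 327.97192113143115 196.38320246146097 288.49610818629526 97.61784910740559
(536.3, 138.4, 194.5) 328.05656306604885 208.58103159071524 288.8092833443808 142.7498168856464
(592.1, 142.7, 194.5) 327.5745696167354 264.87380052308106 287.025907581921 351.0330619353999
(626, 145.6, 190) 327.4781192072903 293.37859935043946 286.6690410669742 456.500817596626
```

View pics/w7.png

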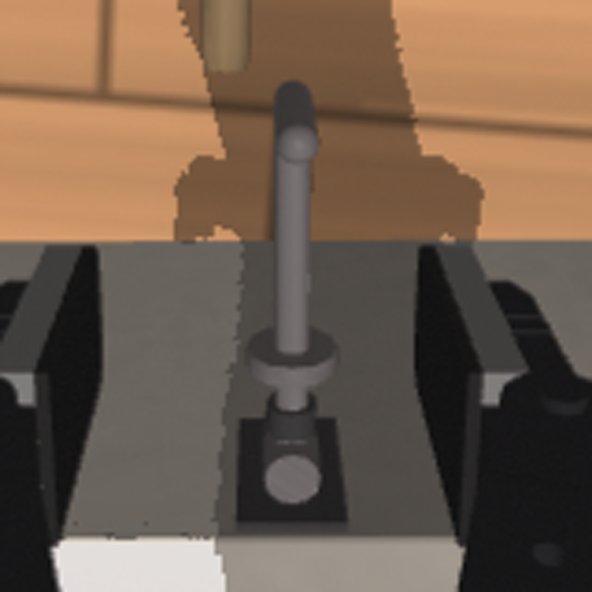

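Call:
apply_moves:
  motion:
    - [-39.2, 0, 11.6, 0.27, 6.5]
    - [-39.2, 0, 11.6, 0.27, 6.5]
    - [-39.2, 0, 11.6, 0.27, 6.5]
    - [-39.2, 0, 11.6, 0.27, 6.5]
    - [-39.2, 0, 11.6, 0.27, 6.5]
    - [-39.2, 0, 11.6, 0.27, 6.5]
    - [-39.2, 0, 11.6, 0.27, 6.5]
    - [-39.2, 0, 11.6, 0.27, 6.5]
    - [-39.2, 0, 11.6, 0.27, 6.5]
    - [-39.2, 0, 11.6, 0.27, 6.5]
    - [-39.2, 0, 11.6, 0.27, 6.5]

```text
clock: 16.3
eef_pos: [442.3, -268.1, 278.4]
tool_rot: [-1.571, -0.0, 1.38]
force: [0.1, -0.8, -0.4]
width: 64.9
```

Run:
```python
from h import *
for i in range(3):
    s=st();p=ctrl.get_image('wrist'); print(s['clock'],np.round(s['eef_pos'],2),s['tool_rot'],s['width'],np.round(s['force'],1))
cv2.imwrite('pics/w8.png',p['image'][:,:,::-1])
for q in ['tamper','tamper_eye']:
    print(q,[(np.round(d['location'],1).tolist(),round(d['confidence'],2)) for d in ctrl.mark_of(p,q)])
for dx in (-15,15):
  for dz in (-6,6):
    a=1.38; u=np.array([np.cos(a),np.sin(a)]); n=np.array([u[1],-u[0]])
    P=np.array([440.6,-269.4])+u*dx+n*dz
    print(dx,dz,np.round(wpix(p,s,[*P,162]),1))
```

```text
16.3 [ 442.31 -268.15  278.38] [-1.57074926e+00 -3.83783878e-04  1.38009689e+00] 64.86727861858516 [ 0.1 -0.8 -0.4]
16.35 [ 442.24 -268.39  278.43] [-1.57085230e+00 -2.61975842e-04  1.37968784e+00] 65.11026427967812 [0.1 0.5 0.3]
16.4 [ 442.15 -268.61  278.44] [-1.57085347e+00 -1.33537767e-04  1.37934490e+00] 65.04128468302362 [ 0.4  0.4 -0.3]
tamper [([308.8, -151.3, -0.6], 0.77), ([599.0, -172.7, -0.8], 0.76), ([441.9, -274.2, 3.5], 0.7)]
tamper_eye [([309.7, -154.6, 130.2], 0.65), ([442.4, -268.1, 125.8], 0.62), ([440.2, -269.8, 1.5], 0.37)]
-15 -6 [303.4 180.4]
-15 6 [303.6 192.2]
15 -6 [333.9 180.4]
15 6 [333.7 192.2]
```

View pics/w8.png

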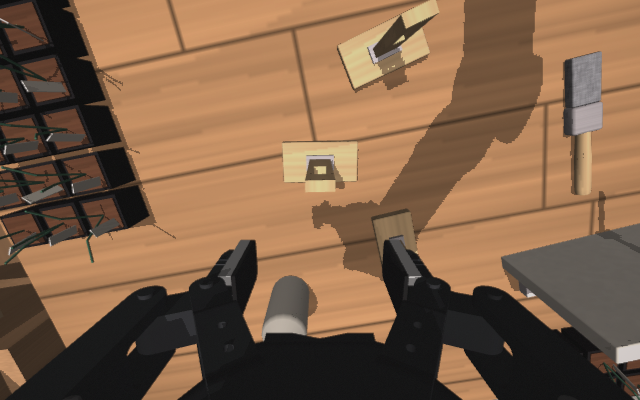

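Call:
apply_moves:
  motion:
    - [0, 5, 0.1, 0, 6]
    - [0, 10, 0.1, 0, 5.5]
    - [0, 13, 0.1, 0, 5]
    - [0, 14.6, 0.1, 0, 5]
    - [0, 14.6, 0.1, 0, 5]
    - [0, 14.6, 0.1, 0, 5]
    - [0, 14.6, 0.1, 0, 5]

```text
clock: 17.42
eef_pos: [441.6, -269.5, 133.4]
tool_rot: [-1.573, 0.001, 1.378]
force: [0.1, -0.2, 0.4]
width: 49.8
```

Run:
```python
from h import *
for i in range(3):
    s=st();p=ctrl.get_image('wrist'); print(s['clock'],np.round(s['eef_pos'],2),s['tool_rot'],s['width'],np.round(s['force'],1))
cv2.imwrite('pics/w9.png',p['image'][:,:,::-1])
```

```text
17.425 [ 441.55 -269.49  133.36] [-1.57267824e+00  5.82832384e-04  1.37797177e+00] 49.84159633448655 [ 0.1 -0.2  0.4]
17.475 [ 441.45 -269.42  133.29] [-1.57251551e+00  5.17228252e-04  1.37800121e+00] 49.84301534108781 [-0.4 -0.4 -0.4]
17.525 [ 441.34 -269.33  133.18] [-1.57225635e+00  4.12402799e-04  1.37801450e+00] 50.177995839532166 [ 0.3 -0.2  0.6]
```

View pics/w9.png

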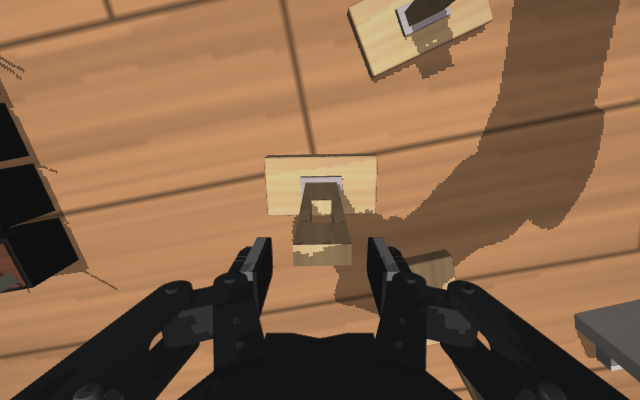

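Call:
apply_moves:
  motion:
    - [0, 0, 0, 0, 3.5]
    - [0, 0, 0, 0, 2.8]
    - [0, 0, 0, 0, 2.4]
    - [0, 0, 0, 0, 2.4]
    - [0, 0, 0, 0, 2.4]

```text
clock: 18.2
eef_pos: [441.2, -268.7, 132.9]
tool_rot: [-1.571, -0.001, 1.378]
force: [1.0, 1.1, 5.2]
width: 27.0
```

Run:
```python
from h import *
for i in range(3):
    s=st();p=ctrl.get_image('wrist'); print(s['clock'],np.round(s['eef_pos'],2),s['tool_rot'],s['width'],np.round(s['force'],1))
cv2.imwrite('pics/w10.png',p['image'][:,:,::-1])
```

```text
18.2 [ 441.2  -268.68  132.86] [-1.57124425e+00 -5.07405291e-04  1.37833845e+00] 26.953233143806084 [1.  1.1 5.2]
18.25 [ 441.2  -268.69  132.85] [-1.57125564e+00 -5.12712490e-04  1.37832970e+00] 27.778573346552918 [0.3 2.1 4.2]
18.3 [ 441.17 -268.71  132.85] [-1.57120536e+00 -4.81474951e-04  1.37832602e+00] 27.258344601766872 [-0.5  2.6  5.5]
```

View pics/w10.png

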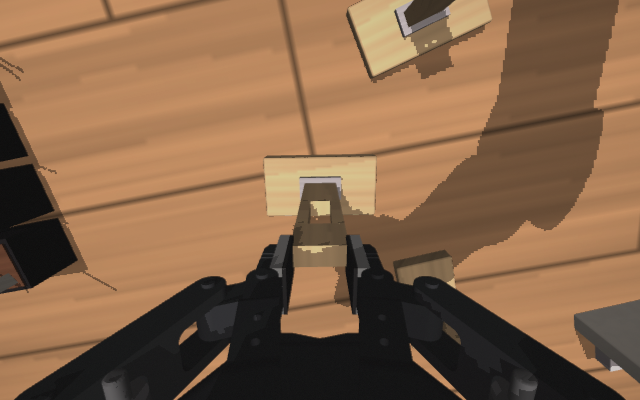

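Run:
```python
from h import *
print(row(496,135.35,232.6,1.649))
```

```text
[40.708, -9.956, 2.341, -0.271]
```

Call:
apply_moves:
  motion:
    - [0, -1, 0, 0, 2.4]
    - [0, -4, 0, 0, 2.4]
    - [0, -8, 0, 0, 2.4]
    - [0, -10, 0, 0, 2.4]
    - [0, -10, 0, 0, 2.4]
    - [0, -10, 0, 0, 2.4]

```text
clock: 19.1
eef_pos: [440.1, -268.7, 231.5]
tool_rot: [-1.569, -0.001, 1.378]
force: [-0.1, -0.5, -2.3]
width: 27.5
```

Run:
```python
from h import *
for i in range(3):
    s=st();p=ctrl.get_image('wrist'); print(s['clock'],np.round(s['eef_pos'],2),s['tool_rot'],s['width'],np.round(s['force'],1))
print(row(496,135.35,232.6,1.649))
```

```text
19.1 [ 440.09 -268.72  231.53] [-1.56900382e+00 -5.17529204e-04  1.37786392e+00] 27.526568730308224 [-0.1 -0.5 -2.3]
19.15 [ 439.94 -268.6   231.23] [-1.56826540e+00 -7.41594537e-04  1.37798920e+00] 27.05446886705141 [-0.5 -0.3 -2.7]
19.2 [ 440.02 -268.64  231.19] [-1.56826914e+00 -7.33359227e-04  1.37797991e+00] 27.24326422016206 [ 0.4  0.5 -1.6]
[40.727, -0.104, 2.265, -0.271]
```

Call:
apply_moves:
  motion:
    - [3, -0.1, 0.2, -0.03, 2.4]
    - [8, -0.1, 0.4, -0.08, 2.4]
    - [13, -0.1, 0.7, -0.12, 2.4]
    - [18, -0.1, 1, -0.16, 2.4]
    - [23, -0.1, 1.3, -0.2, 2.4]
    - [28, -0.1, 1.6, -0.24, 2.4]
    - [33, -0.1, 1.9, -0.27, 2.4]
    - [37, -0.1, 2.1, -0.27, 2.4]
    - [39.5, -0.1, 2.2, -0.27, 2.4]
    - [40.7, -0.1, 2.27, -0.27, 2.4]
    - [40.7, -0.1, 2.27, -0.27, 2.4]
    - [40.7, -0.1, 2.27, -0.27, 2.4]
    - [40.7, -0.1, 2.27, -0.27, 2.4]

```text
clock: 20.88
eef_pos: [496.6, 133.3, 233.4]
tool_rot: [-1.571, 0.001, 1.646]
force: [-0.1, -0.1, -1.4]
width: 27.5
```

Run:
```python
from h import *
for i in range(5):
    s=st();p=ctrl.get_image(['wrist','scene','top','wrist','wrist'][i]); print(s['clock'],np.round(s['eef_pos'],2),np.round(s['tool_rot'],4),s['width'],np.round(s['force'],1))
    if i==1: im=p['image'][:,:,::-1]; cv2.imwrite('pics/s11.png',cv2.resize(im[180:330,290:490],None,fx=4,fy=4,interpolation=cv2.INTER_CUBIC))
cv2.imwrite('pics/w11.png',p['image'][:,:,::-1])
for q in ['tamper','tamper_eye','hook_tip']:
    print(q,[(np.round(d['location'],1).tolist(),round(d['confidence'],2)) for d in ctrl.mark_of(p,q)])
```

```text
20.875 [496.6  133.28 233.4 ] [-1.5706e+00  6.0000e-04  1.6459e+00] 27.49008266134144 [-0.1 -0.1 -1.4]
20.925 [496.61 133.56 233.46] [-1.5707e+00  4.0000e-04  1.6462e+00] 27.470874566184595 [-0.5  0.6 -2.4]
20.975 [496.64 133.8  233.47] [-1.5708e+00  2.0000e-04  1.6466e+00] 27.54119957410772 [-0.   0.5 -1.2]
21.025 [496.62 133.99 233.5 ] [-1.5709e+00  1.0000e-04  1.6469e+00] 27.32243279465897 [ 0.1 -0.4 -3. ]
21.075 [496.63 134.2  233.48] [-1.5709e+00  1.0000e-04  1.6472e+00] 27.496317448606373 [ 0.1 -0.3 -2.6]
tamper [([601.1, -172.5, -0.4], 0.78), ([496.6, 133.0, 102.1], 0.55)]
tamper_eye [([499.2, 135.9, 229.1], 0.89), ([600.6, -173.4, 130.7], 0.79)]
hook_tip [([528.4, 139.9, 233.7], 0.8)]
```

View pics/s11.png

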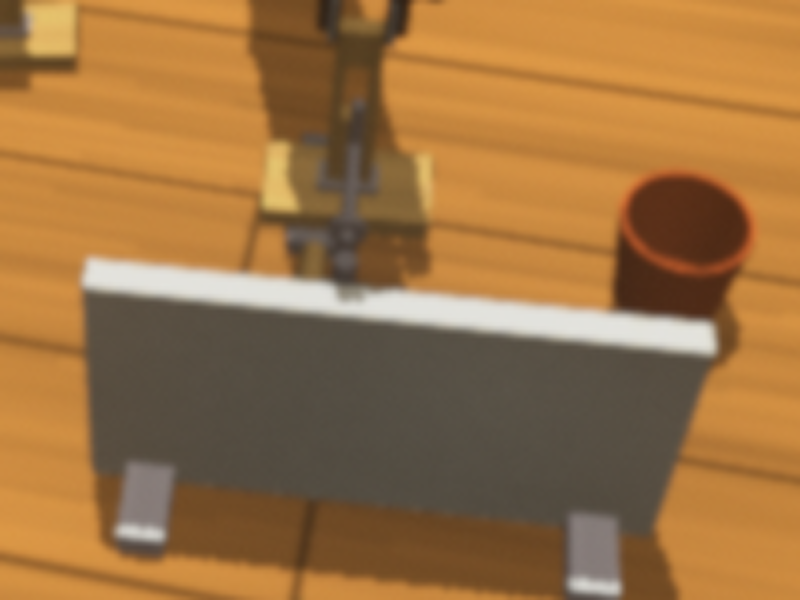

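View pics/w11.png

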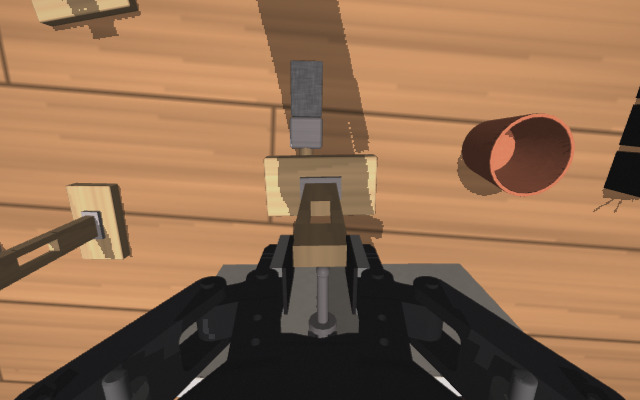

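Call:
apply_moves:
  motion:
    - [0.05, 0.07, 0, 0, 2.4]
    - [0.05, 0.07, 0, 0, 2.4]
    - [0.05, 0.07, 0, 0, 2.4]
    - [0.05, 0.07, 0, 0, 2.4]

```text
clock: 21.78
eef_pos: [496.6, 135.2, 232.7]
tool_rot: [-1.571, -0.0, 1.648]
force: [0.2, -1.3, -2.5]
width: 27.5
```

Run:
```python
from h import *
s=st();p=ctrl.get_image('wrist'); print(s['clock'],np.round(s['eef_pos'],2),np.round(s['tool_rot'],4),s['width'],np.round(s['force'],1))
im=p['image'][:,:,::-1].copy()
r=R.from_euler('xyz',s['tool_rot']).as_matrix(); e=np.array(s['eef_pos'])
# handle top centre predicted (on tool plane), slot lower
print('tool centre z=264',wpix(p,s,e+[0,0,29]),'slot low',wpix(p,s,e+[0,0,-48]))
for x in (526,545,560,575): print(x,wpix(p,s,[x,137.7+(x-526)*.078,194.5]))
g=cv2.cvtColor(im,cv2.COLOR_BGR2GRAY)
for v in (275,285,295,305): print(v,g[v,305:345].tolist())
cv2.imwrite('pics/w12.png',cv2.resize(im[160:340,250:390],None,fx=4.2,fy=3.3,interpolation=cv2.INTER_CUBIC))
t=ctrl.get_image('top'); cv2.imwrite('pics/t12.png',cv2.resize(t['image'][100:220,200:340,::-1],None,fx=5,fy=5,interpolation=cv2.INTER_CUBIC))
```

```text
21.775 [496.56 135.21 232.69] [-1.5708 -0.      1.648 ] 27.52320075267945 [ 0.2 -1.3 -2.5]
tool centre z=264 (np.float64(319.9509886026892), np.float64(257.5507532804361)) slot low (np.float64(319.7106965269182), np.float64(209.76703215398965))
526 (np.float64(320.0157515209089), np.float64(250.56893901485924))
545 (np.float64(320.02556348792893), np.float64(272.73942981271006))
560 (np.float64(320.0329924410568), np.float64(289.525415397943))
575 (np.float64(320.0401576290769), np.float64(305.71541427778874))
275 [98, 99, 99, 100, 100, 101, 101, 101, 100, 98, 81, 86, 96, 103, 106, 109, 111, 109, 107, 104, 99, 89, 68, 74, 74, 75, 75, 74, 74, 75, 74, 75, 74, 75, 75, 75, 76, 75, 75, 75]
285 [101, 101, 101, 101, 102, 102, 102, 102, 101, 101, 97, 77, 92, 100, 104, 106, 110, 111, 110, 103, 92, 79, 75, 76, 75, 74, 74, 73, 73, 74, 74, 73, 74, 74, 75, 75, 75, 75, 74, 75]
295 [99, 99, 99, 100, 100, 100, 99, 99, 99, 99, 96, 75, 91, 100, 105, 107, 110, 111, 109, 102, 91, 79, 75, 75, 75, 75, 76, 76, 75, 75, 75, 74, 74, 74, 74, 74, 75, 74, 74, 75]
305 [99, 99, 100, 101, 100, 100, 100, 100, 101, 101, 97, 77, 90, 99, 104, 107, 109, 110, 109, 103, 91, 78, 74, 73, 73, 74, 74, 74, 75, 75, 75, 75, 75, 75, 75, 76, 75, 75, 75, 76]
```

View pics/w12.png

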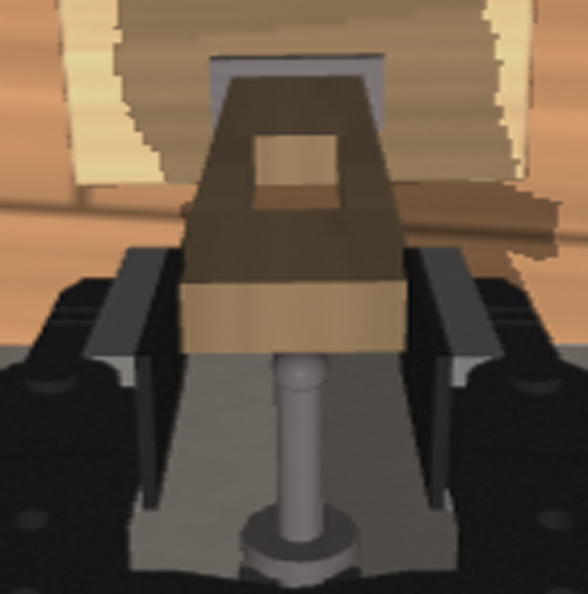

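View pics/t12.png

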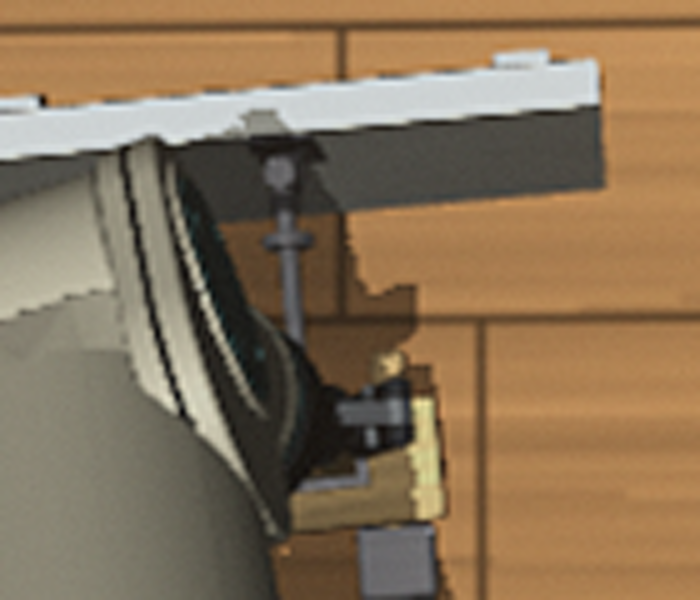

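Call:
apply_moves:
  motion:
    - [0.03, 0, -0.6, 0, 2.4]
    - [0.03, 0, -1.2, 0, 2.4]
    - [0.03, 0, -1.8, 0, 2.4]
    - [0.03, 0, -2.1, 0, 2.4]
    - [0.03, 0, -2.4, 0, 2.4]
    - [0.03, 0, -2.4, 0, 2.4]

```text
clock: 22.62
eef_pos: [520.6, 137.3, 232.7]
tool_rot: [-1.571, -0.0, 1.648]
force: [-0.2, -0.0, -2.2]
width: 27.4
```

Run:
```python
from h import *
s=st();p=ctrl.get_image('wrist'); print(s['clock'],np.round(s['eef_pos'],2),np.round(s['tool_rot'],4),s['width'],np.round(s['force'],1))
im=p['image'][:,:,::-1].copy()
cv2.imwrite('pics/w13.png',cv2.resize(im[160:340,250:390],None,fx=4.2,fy=3.3,interpolation=cv2.INTER_CUBIC))
s=st(); print(np.round(s['eef_pos'],2),np.round(s['force'],1))
```

```text
22.625 [520.64 137.34 232.67] [-1.5709 -0.      1.6478] 27.38185809712895 [-0.2 -0.  -2.2]
[520.36 137.35 232.63] [-0.8 -0.2 -2.3]
```

View pics/w13.png

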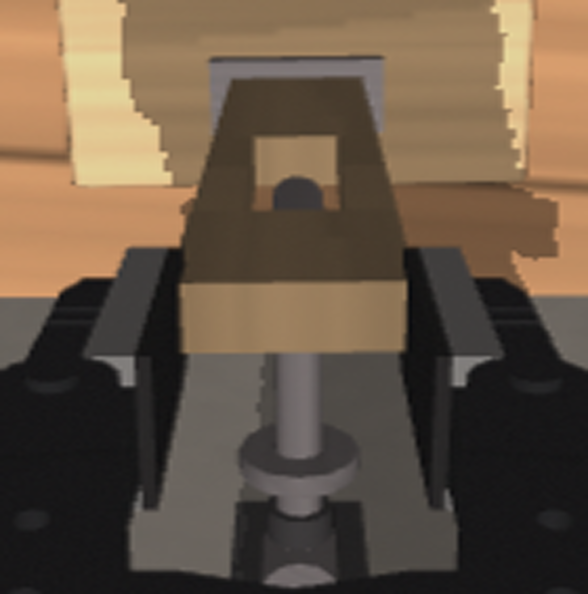

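Call:
apply_moves:
  motion:
    - [0, 0, -0.4, 0, 2.4]
    - [0, 0, -0.8, 0, 2.4]
    - [0, 0, -1.2, 0, 2.4]
    - [0, 0, -1.6, 0, 2.4]
    - [0, 0, -2.0, 0, 2.4]
    - [0, 0, -2.4, 0, 2.4]
    - [0, 0, -2.4, 0, 2.4]
    - [0, 0, -2.4, 0, 2.4]

```text
clock: 23.68
eef_pos: [544.2, 139.2, 232.6]
tool_rot: [-1.57, 0.0, 1.648]
force: [-0.9, 0.6, -2.1]
width: 27.1
```

Run:
```python
from h import *
s=st();p=ctrl.get_image('wrist'); print(s['clock'],np.round(s['eef_pos'],2),np.round(s['tool_rot'],4),s['width'],np.round(s['force'],1))
im=p['image'][:,:,::-1].copy()
cv2.imwrite('pics/w14.png',cv2.resize(im[160:340,250:390],None,fx=4.2,fy=3.3,interpolation=cv2.INTER_CUBIC))
t=ctrl.get_image('top'); cv2.imwrite('pics/t14.png',cv2.resize(t['image'][100:220,200:340,::-1],None,fx=5,fy=5,interpolation=cv2.INTER_CUBIC))
s=st(); print(np.round(s['eef_pos'],2),np.round(s['force'],1))
```

```text
23.675 [544.18 139.15 232.62] [-1.5703e+00  1.0000e-04  1.6480e+00] 27.095441363869448 [-0.9  0.6 -2.1]
[544.22 139.19 232.69] [-0.8  0.4 -2.4]
```

View pics/w14.png

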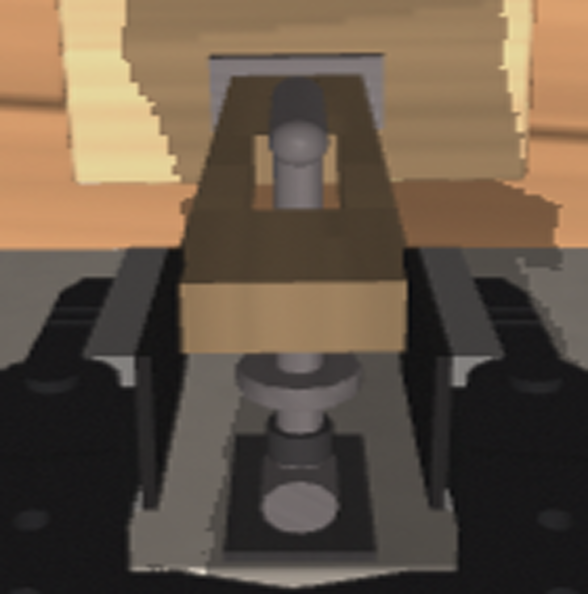

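View pics/t14.png

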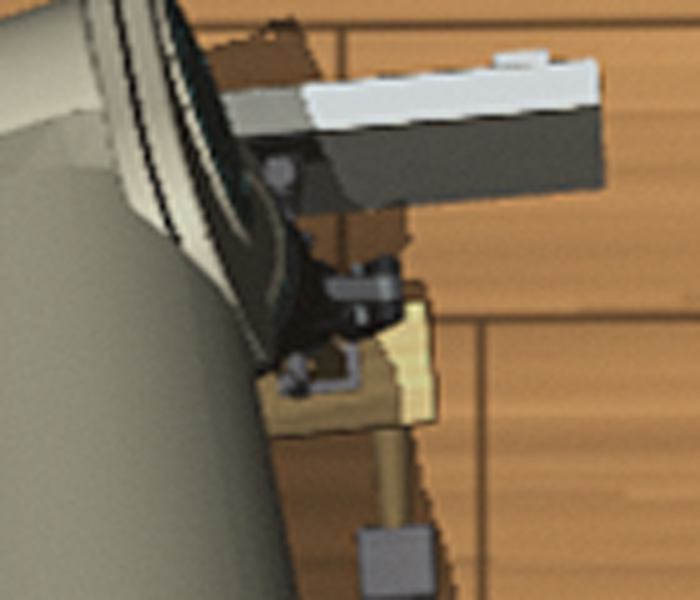

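Call:
apply_moves:
  motion:
    - [0, 0.6, 0, 0, 2.4]
    - [0, 1.2, 0, 0, 2.4]
    - [0, 1.8, 0, 0, 2.4]
    - [0, 2.4, 0, 0, 2.4]
    - [0, 3.0, 0, 0, 2.4]
    - [0, 3.3, 0, 0, 2.4]
    - [0, 3.45, 0, 0, 2.4]
    - [0, 3.45, 0, 0, 2.4]
    - [0, 3.45, 0, 0, 2.4]

```text
clock: 24.9
eef_pos: [544.5, 139.3, 198.4]
tool_rot: [-1.571, -0.0, 1.648]
force: [0.3, -0.3, -2.4]
width: 27.0
```

Run:
```python
from h import *
for i in range(3):
    s=st();p=ctrl.get_image('wrist'); print(s['clock'],np.round(s['eef_pos'],2),np.round(s['tool_rot'],4),s['width'],np.round(s['force'],1))
im=p['image'][:,:,::-1].copy()
cv2.imwrite('pics/w15.png',cv2.resize(im[160:340,250:390],None,fx=4.2,fy=3.3,interpolation=cv2.INTER_CUBIC))
```

```text
24.9 [544.54 139.26 198.41] [-1.5712e+00 -2.0000e-04  1.6479e+00] 27.04706295357557 [ 0.3 -0.3 -2.4]
24.95 [544.55 139.24 198.4 ] [-1.5712e+00 -1.0000e-04  1.6479e+00] 27.34220576849663 [-0.2  0.5 -2.5]
25.0 [544.5  139.22 198.37] [-1.5711e+00 -1.0000e-04  1.6479e+00] 27.53636503238289 [ 0.2 -0.1 -2.2]
```

View pics/w15.png

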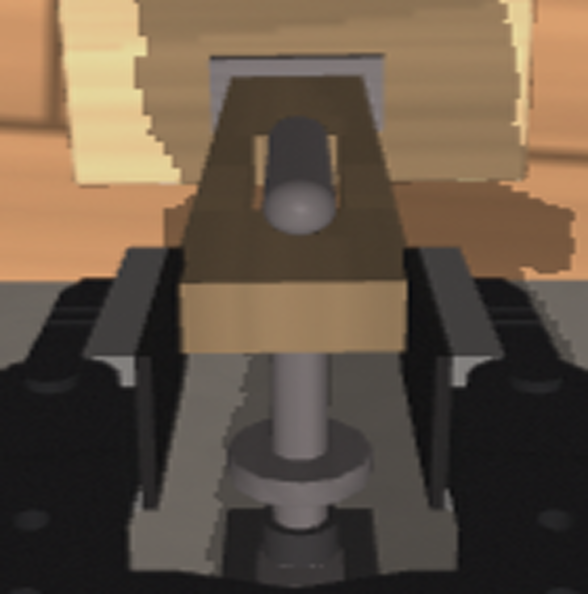

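Call:
apply_moves:
  motion:
    - [0, 0.05, -0.4, 0, 2.4]
    - [0, 0.1, -0.8, 0, 2.4]
    - [0, 0.1, -1.2, 0, 2.4]
    - [0, 0.1, -1.6, 0, 2.4]
    - [0, 0.1, -1.9, 0, 2.4]
    - [0, 0.1, -2.2, 0, 2.4]
    - [0, 0.1, -2.3, 0, 2.4]
    - [0, 0.1, -2.3, 0, 2.4]

```text
clock: 26.05
eef_pos: [567.3, 140.9, 197.2]
tool_rot: [-1.571, 0.0, 1.648]
force: [-0.5, 0.3, -1.7]
width: 27.6
```

Run:
```python
from h import *
for i in range(3):
    s=st();p=ctrl.get_image('wrist'); print(s['clock'],np.round(s['eef_pos'],2),np.round(s['tool_rot'],4),s['width'],np.round(s['force'],1))
im=p['image'][:,:,::-1].copy()
cv2.imwrite('pics/w16.png',cv2.resize(im[160:340,250:390],None,fx=4.2,fy=3.3,interpolation=cv2.INTER_CUBIC))
```

```text
26.05 [567.26 140.95 197.16] [-1.5706  0.      1.6479] 27.605477079531553 [-0.5  0.3 -1.7]
26.1 [567.18 140.94 197.16] [-1.5705  0.      1.6479] 27.391241162702293 [-0.7 -0.8 -2.4]
26.15 [567.17 141.   197.18] [-1.5706 -0.      1.648 ] 27.286503300305775 [ 0.6  0.7 -1.5]
```

View pics/w16.png

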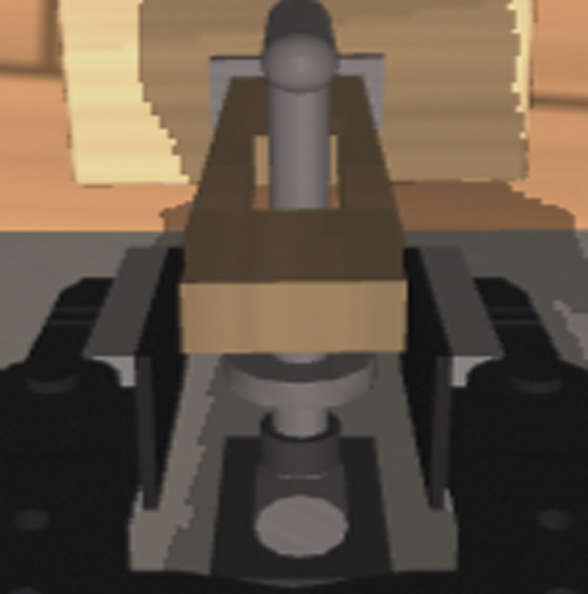

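Call:
apply_moves:
  motion:
    - [0, 0, -0.1, 0, 2.4]
    - [0, 0, -0.2, 0, 2.4]
    - [0, 0, -0.3, 0, 2.4]
    - [0, 0, -0.3, 0, 2.4]

```text
clock: 26.7
eef_pos: [570.4, 141.2, 197.2]
tool_rot: [-1.571, -0.0, 1.648]
force: [0.4, 0.1, -0.5]
width: 27.5
```

Call:
apply_moves:
  motion:
    - [0, 0, -0.1, 0, 2.4]
    - [0, 0, -0.2, 0, 2.4]
    - [0, 0, -0.2, 0, 2.4]

```text
clock: 27.08
eef_pos: [572.4, 141.3, 197.2]
tool_rot: [-1.571, -0.0, 1.648]
force: [0.4, -0.8, -1.4]
width: 27.2
```

Call:
apply_moves:
  motion:
    - [0, 0, -0.1, 0, 2.4]
    - [0, 0, -0.2, 0, 2.4]
    - [0, 0, -0.2, 0, 2.4]

```text
clock: 27.45
eef_pos: [574.4, 141.5, 197.2]
tool_rot: [-1.571, 0.0, 1.648]
force: [-0.3, 0.0, -2.2]
width: 27.1
```

Call:
apply_moves:
  motion:
    - [0, 0, -0.1, 0, 2.4]
    - [0, 0, -0.1, 0, 2.4]
    - [0, 0, -0.1, 0, 2.4]

```text
clock: 27.82
eef_pos: [575.2, 141.6, 197.2]
tool_rot: [-1.571, -0.0, 1.648]
force: [-0.7, 0.1, -2.5]
width: 27.4
```

Run:
```python
from h import *
for i in range(3):
    s=st();p=ctrl.get_image('wrist'); print(s['clock'],np.round(s['eef_pos'],2),np.round(s['tool_rot'],4),s['width'],np.round(s['force'],1))
im=p['image'][:,:,::-1].copy()
cv2.imwrite('pics/w17.png',cv2.resize(im[160:340,250:390],None,fx=4.2,fy=3.3,interpolation=cv2.INTER_CUBIC))
t=ctrl.get_image('top'); cv2.imwrite('pics/t17.png',cv2.resize(t['image'][100:220,200:340,::-1],None,fx=5,fy=5,interpolation=cv2.INTER_CUBIC))
```

```text
27.825 [575.25 141.57 197.2 ] [-1.5707 -0.      1.648 ] 27.36766460786198 [-0.7  0.1 -2.5]
27.875 [575.23 141.61 197.18] [-1.5707e+00 -1.0000e-04  1.6480e+00] 27.197335693555658 [ 0.   0.3 -2.1]
27.925 [575.27 141.57 197.18] [-1.5707 -0.      1.6479] 27.050628317441173 [ 0.6 -0.1 -2.4]
```

View pics/w17.png

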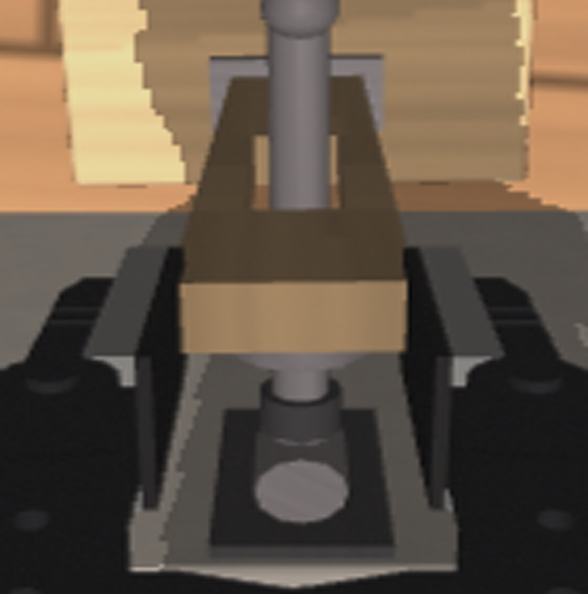

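Call:
apply_moves:
  motion:
    - [0, 0, -0.1, 0, 2.4]
    - [0, 0, -0.1, 0, 2.4]
    - [0, 0, -0.1, 0, 2.4]

```text
clock: 28.4
eef_pos: [576.3, 141.7, 197.2]
tool_rot: [-1.571, -0.0, 1.648]
force: [0.1, 0.3, -2.0]
width: 27.2
```

Call:
apply_moves:
  motion:
    - [0, 0, -0.1, 0, 2.4]
    - [0, 0, -0.1, 0, 2.4]
    - [0, 0, -0.1, 0, 2.4]

```text
clock: 28.78
eef_pos: [577.3, 141.8, 197.2]
tool_rot: [-1.571, -0.0, 1.648]
force: [0.1, 0.7, -1.8]
width: 27.0
```

Call:
apply_moves:
  motion:
    - [0, 0, -0.1, 0, 2.4]
    - [0, 0, -0.1, 0, 2.4]
    - [0, 0, -0.1, 0, 2.4]

```text
clock: 29.15
eef_pos: [578.3, 141.8, 197.2]
tool_rot: [-1.571, -0.0, 1.648]
force: [0.1, -0.1, -1.7]
width: 27.5
```

Call:
apply_moves:
  motion:
    - [0, 0, -0.1, 0, 2.4]
    - [0, 0, -0.1, 0, 2.4]
    - [0, 0, -0.1, 0, 2.4]

```text
clock: 29.52
eef_pos: [579.3, 141.9, 197.2]
tool_rot: [-1.571, -0.0, 1.648]
force: [0.3, 0.2, -1.9]
width: 27.1
```

Call:
apply_moves:
  motion:
    - [0, 0, -0.1, 0, 2.4]
    - [0, 0, -0.1, 0, 2.4]
    - [0, 0, -0.1, 0, 2.4]

```text
clock: 29.9
eef_pos: [580.2, 142.0, 197.2]
tool_rot: [-1.571, 0.0, 1.648]
force: [0.2, 0.3, -2.6]
width: 27.4
```

Call:
apply_moves:
  motion:
    - [0, 0, -0.1, 0, 2.4]
    - [0, 0, -0.1, 0, 2.4]
    - [0, 0, -0.1, 0, 2.4]

```text
clock: 30.28
eef_pos: [581.2, 142.0, 197.2]
tool_rot: [-1.571, -0.0, 1.648]
force: [-0.2, -0.0, -2.3]
width: 27.3
```

Call:
apply_moves:
  motion:
    - [0, 0, -0.1, 0, 2.4]
    - [0, 0, -0.1, 0, 2.4]
    - [0, 0, -0.1, 0, 2.4]

```text
clock: 30.65
eef_pos: [582.3, 142.2, 197.2]
tool_rot: [-1.571, -0.0, 1.648]
force: [-0.1, -0.1, -2.2]
width: 27.1
```

Call:
apply_moves:
  motion:
    - [0, 0, -0.1, 0, 2.4]
    - [0, 0, -0.1, 0, 2.4]
    - [0, 0, -0.1, 0, 2.4]

```text
clock: 31.02
eef_pos: [583.3, 142.2, 197.2]
tool_rot: [-1.571, -0.0, 1.648]
force: [0.4, -0.3, -2.9]
width: 27.3
```

Call:
apply_moves:
  motion:
    - [0, 0, -0.1, 0, 2.4]
    - [0, 0, -0.1, 0, 2.4]
    - [0, 0, -0.1, 0, 2.4]

```text
clock: 31.4
eef_pos: [584.3, 142.3, 197.2]
tool_rot: [-1.571, -0.0, 1.648]
force: [-0.4, -0.1, -1.7]
width: 27.6
```

Call:
apply_moves:
  motion:
    - [0, 0, -0.1, 0, 2.4]
    - [0, 0, -0.1, 0, 2.4]
    - [0, 0, -0.1, 0, 2.4]

```text
clock: 31.78
eef_pos: [585.2, 142.4, 197.2]
tool_rot: [-1.571, -0.0, 1.648]
force: [0.3, -0.6, -2.1]
width: 27.4
```

Call:
apply_moves:
  motion:
    - [0, 0, -0.1, 0, 2.4]
    - [0, 0, -0.1, 0, 2.4]
    - [0, 0, -0.1, 0, 2.4]

```text
clock: 32.15
eef_pos: [586.2, 142.4, 197.2]
tool_rot: [-1.571, 0.0, 1.648]
force: [0.1, -0.7, -1.9]
width: 27.3
```

Call:
apply_moves:
  motion:
    - [0, 0, -0.1, 0, 2.4]
    - [0, 0, -0.1, 0, 2.4]
    - [0, 0, -0.1, 0, 2.4]

```text
clock: 32.52
eef_pos: [587.3, 142.5, 197.2]
tool_rot: [-1.571, -0.0, 1.648]
force: [-0.1, 0.0, -1.4]
width: 27.4
```

Call:
apply_moves:
  motion:
    - [0, 0, -0.1, 0, 2.4]
    - [0, 0, -0.1, 0, 2.4]
    - [0, 0, -0.1, 0, 2.4]

```text
clock: 32.9
eef_pos: [587.8, 142.5, 197.1]
tool_rot: [-1.57, 0.0, 1.648]
force: [-1.4, -0.1, -1.4]
width: 27.4
```

Run:
```python
from h import *
for i in range(2):
    s=st();p=ctrl.get_image('wrist'); print(s['clock'],np.round(s['eef_pos'],2),np.round(s['tool_rot'],4),s['width'],np.round(s['force'],1))
im=p['image'][:,:,::-1].copy()
cv2.imwrite('pics/w18.png',cv2.resize(im[160:340,250:390],None,fx=4.2,fy=3.3,interpolation=cv2.INTER_CUBIC))
```

```text
32.9 [587.84 142.54 197.12] [-1.5699  0.      1.648 ] 27.36847383870411 [-1.4 -0.1 -1.4]
32.95 [587.85 142.53 197.1 ] [-1.5699e+00  1.0000e-04  1.6480e+00] 27.662819605445772 [-2.  -1.  -0.9]
```

View pics/w18.png

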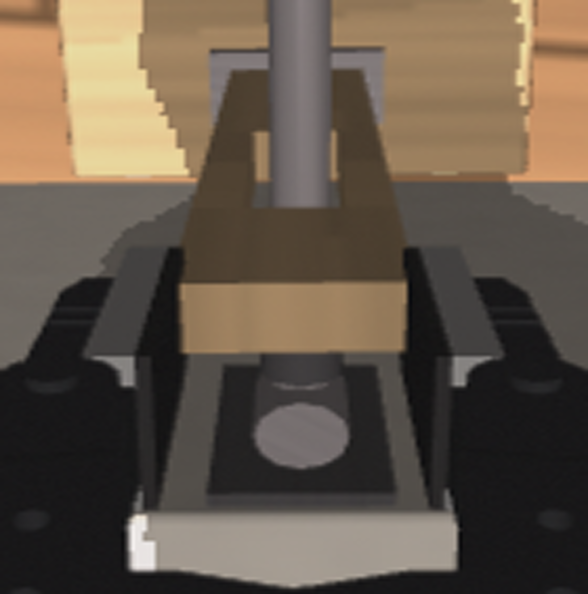

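Call:
apply_moves:
  motion:
    - [0, 0, -0.05, 0, 2.4]
    - [0, 0, -0.1, 0, 2.4]
    - [0, 0, -0.1, 0, 2.4]
    - [0, 0, -0.1, 0, 2.4]

```text
clock: 33.5
eef_pos: [588.7, 142.6, 197.1]
tool_rot: [-1.57, 0.0, 1.648]
force: [-5.4, -0.7, 0.8]
width: 27.3
```

Call:
apply_moves:
  motion:
    - [0, 0, -0.05, 0, 2.4]
    - [0, 0, -0.05, 0, 2.4]
    - [0, 0, -0.05, 0, 2.4]

```text
clock: 33.88
eef_pos: [589.3, 142.7, 197.1]
tool_rot: [-1.57, 0.0, 1.648]
force: [-5.9, 0.1, 1.2]
width: 27.7
```

Call:
apply_moves:
  motion:
    - [0, 0, -0.05, 0, 2.4]
    - [0, 0, -0.05, 0, 2.4]
    - [0, 0, -0.05, 0, 2.4]

```text
clock: 34.25
eef_pos: [589.6, 142.7, 197.1]
tool_rot: [-1.569, 0.0, 1.648]
force: [-5.2, -0.6, 1.7]
width: 27.6
```

Run:
```python
from h import *
for i in range(5):
    s=st();p=ctrl.get_image(['wrist','scene','top'][i%3]); print(s['clock'],np.round(s['eef_pos'],2),np.round(s['tool_rot'],4),s['width'],np.round(s['force'],1))
    if i==1: im=p['image'][:,:,::-1]; cv2.imwrite('pics/s19.png',cv2.resize(im[180:330,290:490],None,fx=4,fy=4,interpolation=cv2.INTER_CUBIC))
    if i==2: cv2.imwrite('pics/t19.png',cv2.resize(p['image'][100:220,200:340,::-1],None,fx=5,fy=5,interpolation=cv2.INTER_CUBIC))
    if i==3: cv2.imwrite('pics/w19.png',p['image'][:,:,::-1])
```

```text
34.25 [589.63 142.7  197.13] [-1.5694e+00  1.0000e-04  1.6480e+00] 27.62105629833962 [-5.2 -0.6  1.7]
34.3 [589.61 142.68 197.12] [-1.5694e+00  1.0000e-04  1.6481e+00] 27.395081080919123 [-5.3 -0.6  1.6]
34.35 [589.59 142.67 197.11] [-1.5694e+00  1.0000e-04  1.6480e+00] 27.245809595739452 [-4.9 -1.   2.7]
34.4 [589.62 142.7  197.14] [-1.5695e+00  1.0000e-04  1.6480e+00] 27.700932801354536 [-5.1 -0.7  2.1]
34.45 [589.62 142.69 197.14] [-1.5695e+00  1.0000e-04  1.6480e+00] 27.157854280214444 [-5.6 -0.7  1.6]
```

View pics/s19.png

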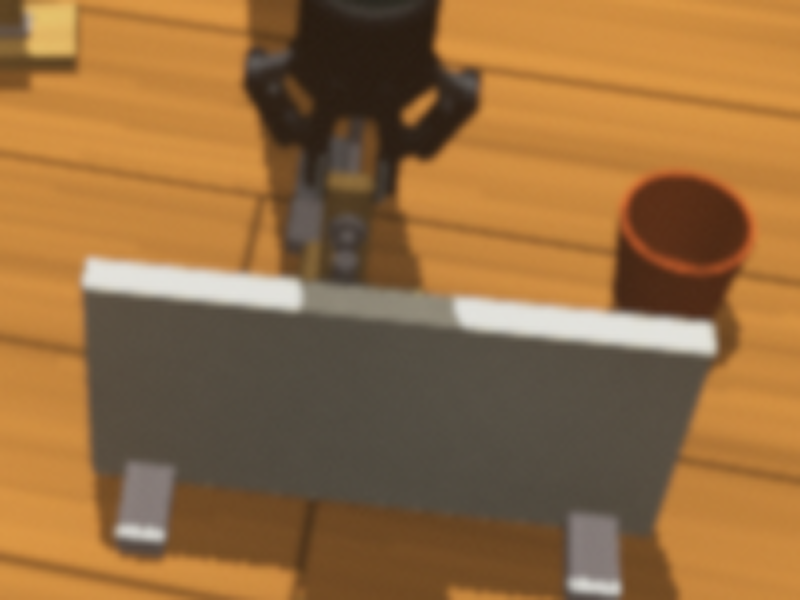

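View pics/w19.png

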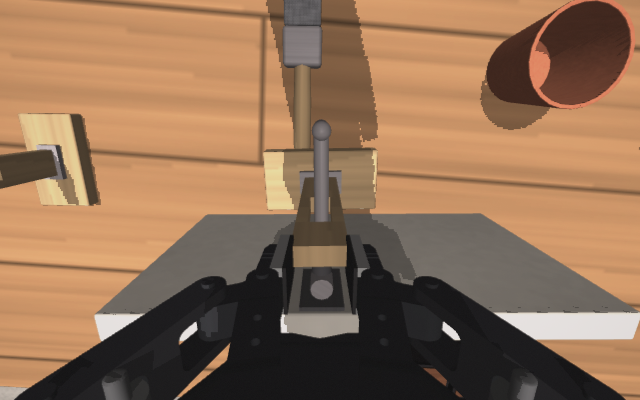

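Call:
apply_moves:
  motion:
    - [0, -0.03, -0.05, 0, 2.4]
    - [0, -0.06, -0.1, 0, 2.4]
    - [0, -0.06, -0.1, 0, 2.4]
    - [0, -0.06, -0.1, 0, 2.4]

```text
clock: 35.0
eef_pos: [590.1, 142.7, 197.3]
tool_rot: [-1.568, 0.0, 1.648]
force: [-6.2, -0.4, -0.0]
width: 27.3
```

Run:
```python
from h import *
for i in range(3):
    s=st();p=ctrl.get_image('wrist'); print(s['clock'],np.round(s['eef_pos'],2),np.round(s['tool_rot'],4),s['width'],np.round(s['force'],1))
```

```text
35.0 [590.06 142.71 197.31] [-1.5682e+00  2.0000e-04  1.6481e+00] 27.276609889060673 [-6.2 -0.4 -0. ]
35.05 [590.02 142.75 197.28] [-1.5681e+00  2.0000e-04  1.6481e+00] 27.796124373485135 [-5.7 -0.1 -0.3]
35.1 [590.03 142.7  197.27] [-1.5681e+00  2.0000e-04  1.6481e+00] 27.792823584581118 [-6.2 -0.4 -0.7]
```

Call:
apply_moves:
  motion:
    - [0, -0.03, -0.05, 0, 2.4]
    - [0, -0.03, -0.08, 0, 2.4]
    - [0, -0.03, -0.08, 0, 2.4]
    - [0, -0.03, -0.08, 0, 2.4]

```text
clock: 35.65
eef_pos: [590.4, 142.8, 197.4]
tool_rot: [-1.567, 0.0, 1.648]
force: [-6.9, -0.6, -0.5]
width: 27.2
```

Run:
```python
from h import *
for i in range(3):
    s=st();p=ctrl.get_image('wrist'); print(s['clock'],np.round(s['eef_pos'],2),np.round(s['tool_rot'],4),s['width'],np.round(s['force'],1))
cv2.imwrite('pics/w20.png',p['image'][:,:,::-1])
```

```text
35.65 [590.42 142.77 197.36] [-1.5672e+00  3.0000e-04  1.6481e+00] 27.177320371571742 [-6.9 -0.6 -0.5]
35.7 [590.44 142.76 197.38] [-1.5672e+00  3.0000e-04  1.6481e+00] 26.953974836643802 [-6.8 -0.2 -0.4]
35.75 [590.43 142.75 197.37] [-1.5672e+00  3.0000e-04  1.6481e+00] 27.392108184051057 [-6.9 -0.1 -0.2]
```

View pics/w20.png

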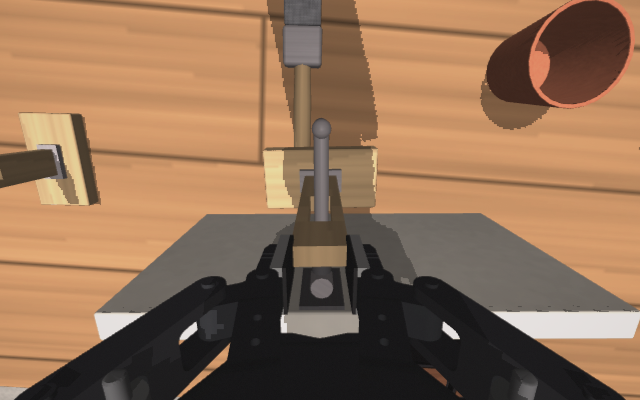

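Call:
apply_moves:
  motion:
    - [0, 0, 0.2, 0, 2.4]
    - [0, 0, 0.4, 0, 2.4]
    - [0, 0, 0.6, 0, 2.4]
    - [0, 0, 0.7, 0, 2.4]
    - [0, 0, 0.7, 0, 2.4]
    - [0, 0, 0.7, 0, 2.4]

```text
clock: 36.55
eef_pos: [585.6, 142.4, 198.3]
tool_rot: [-1.572, -0.0, 1.648]
force: [-0.3, 0.1, -2.4]
width: 27.5
```

Run:
```python
from h import *
for i in range(3):
    s=st();p=ctrl.get_image('wrist'); print(s['clock'],np.round(s['eef_pos'],2),np.round(s['tool_rot'],4),s['width'],np.round(s['force'],1))
im=p['image'][:,:,::-1].copy()
cv2.imwrite('pics/w21.png',cv2.resize(im[120:340,250:390],None,fx=4.2,fy=2.7,interpolation=cv2.INTER_CUBIC))
```

```text
36.55 [585.6  142.42 198.31] [-1.5719e+00 -2.0000e-04  1.6480e+00] 27.4974731979407 [-0.3  0.1 -2.4]
36.6 [585.47 142.36 198.25] [-1.5716e+00 -1.0000e-04  1.6479e+00] 27.877754791713446 [ 0.2 -0.1 -1.7]
36.65 [585.35 142.36 198.18] [-1.5713e+00 -1.0000e-04  1.6479e+00] 27.315291502450453 [-0.9  0.2 -2.1]
```

View pics/w21.png

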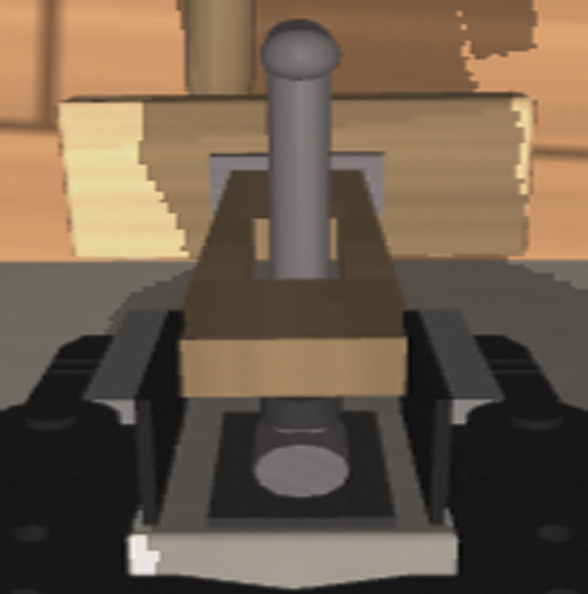

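Call:
apply_moves:
  motion:
    - [0, 0.05, 0, 0, 2.4]
    - [0, 0.1, 0, 0, 2.4]
    - [0, 0.13, 0, 0, 2.4]
    - [0, 0.13, 0, 0, 2.4]

```text
clock: 37.2
eef_pos: [585.0, 142.3, 196.7]
tool_rot: [-1.571, 0.0, 1.648]
force: [-0.3, 1.0, -1.0]
width: 27.5
```

Call:
apply_moves:
  motion:
    - [0, 0.05, 0, 0, 2.4]
    - [0, 0.05, 0, 0, 2.4]
    - [0, 0.05, 0, 0, 2.4]

```text
clock: 37.58
eef_pos: [585.1, 142.4, 196.3]
tool_rot: [-1.571, 0.0, 1.648]
force: [-0.8, 0.4, -1.4]
width: 27.3
```

Call:
apply_moves:
  motion:
    - [0, 0.04, 0, 0, 2.4]
    - [0, 0.04, 0, 0, 2.4]
    - [0, 0.04, 0, 0, 2.4]

```text
clock: 37.95
eef_pos: [585.2, 142.4, 196.1]
tool_rot: [-1.571, -0.0, 1.648]
force: [0.5, -0.2, 0.4]
width: 27.3
```

Run:
```python
from h import *
for i in range(4):
    s=st();p=ctrl.get_image('wrist'); print(s['clock'],np.round(s['eef_pos'],2),np.round(s['tool_rot'],4),s['width'],np.round(s['force'],1))
```

```text
37.95 [585.16 142.37 196.09] [-1.5711e+00 -1.0000e-04  1.6480e+00] 27.273256659942593 [ 0.5 -0.2  0.4]
38.0 [585.17 142.35 196.09] [-1.5711e+00 -1.0000e-04  1.6479e+00] 27.158892921816086 [-0.7 -0.4  0.9]
38.05 [585.17 142.35 196.09] [-1.5711e+00 -1.0000e-04  1.6480e+00] 27.552721609081406 [-0.9 -0.4  0.5]
38.1 [585.19 142.38 196.09] [-1.5711e+00 -1.0000e-04  1.6480e+00] 27.44269554572139 [-0.2  0.2  1.5]
```

Call:
apply_moves:
  motion:
    - [0, 0, 0, 0, 2.9]
    - [0, 0, 0, 0, 3.2]
    - [0, 0, 0, 0, 4]
    - [0, 0, 0, 0, 5]
    - [0, 0, 0, 0, 5.5]
    - [0, 0, 0, 0, 5.5]

```text
clock: 38.9
eef_pos: [585.1, 142.3, 195.9]
tool_rot: [-1.571, -0.0, 1.648]
force: [0.5, 0.8, -0.2]
width: 55.0
```

Run:
```python
from h import *
for i in range(2):
    s=st();p=ctrl.get_image('wrist'); print(s['clock'],np.round(s['eef_pos'],2),np.round(s['tool_rot'],4),s['width'],np.round(s['force'],1))
cv2.imwrite('pics/w22.png',p['image'][:,:,::-1])
```

```text
38.9 [585.07 142.33 195.9 ] [-1.5708 -0.      1.648 ] 54.9857254966405 [ 0.5  0.8 -0.2]
38.95 [585.08 142.36 195.9 ] [-1.5708 -0.      1.648 ] 55.00028216117183 [-0.3  0.3 -0.5]
```

View pics/w22.png

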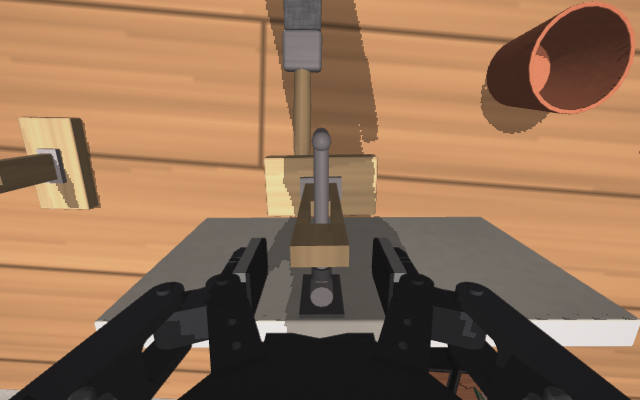

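Released; the handle (320,255) hangs on the arm and the hook is still square (post 321,137; hinge 321,296). I'll go straight up and look again.

Call:
apply_moves:
  motion:
    - [0, -1, 0, 0, 5.5]
    - [0, -3, 0, 0, 5.5]
    - [0, -6, 0, 0, 5.5]
    - [0, -10, 0, 0, 5.5]
    - [0, -13, 0, 0, 5.5]
    - [0, -13, 0, 0, 5.5]
    - [0, -13, 0, 0, 5.5]
    - [0, -13, 0, 0, 5.5]

```text
clock: 40.0
eef_pos: [584.3, 142.2, 324.8]
tool_rot: [-1.568, 0.0, 1.648]
force: [0.2, -0.4, 0.2]
width: 54.7
```

Run:
```python
from h import *
pr=None
for n in ['wrist','scene','wrist','scene','wrist','top']:
    s=st();p=ctrl.get_image(n); print(n,s['clock'],np.round(s['eef_pos'],2),np.round(s['tool_rot'],3))
    if n=='wrist':
        g=p['image'].astype(int)[60:330,255:385]
        if pr is not None: print('diff',np.abs(g-pr).mean())
        pr=g; cv2.imwrite('pics/w23.png',p['image'][:,:,::-1])
    if n=='scene': im=p['image'][:,:,::-1]; cv2.imwrite('pics/s23.png',cv2.resize(im[180:330,290:490],None,fx=4,fy=4,interpolation=cv2.INTER_CUBIC))
    for q in ['tamper','tamper_eye','hook_tip','hook_seat','hook_hinge']:
        print(q,[(np.round(d['location'],1).tolist(),round(d['confidence'],2)) for d in ctrl.mark_of(p,q) if d['location'][1]>0])
```

```text
wrist 40.0 [584.34 142.19 324.76] [-1.568  0.     1.648]
tamper [([585.8, 140.4, 64.2], 0.91)]
tamper_eye [([583.9, 139.8, 191.0], 0.9)]
hook_tip [([525.1, 140.2, 235.6], 0.71)]
hook_seat [([592.1, 143.9, 192.3], 0.86)]
hook_hinge [([627.2, 147.8, 188.3], 0.91)]
scene 40.3 [584.94 142.32 325.51] [-1.57   0.     1.648]
tamper []
tamper_eye [([590.7, 142.6, 197.2], 0.73), ([523.9, 138.7, 227.2], 0.17)]
hook_tip [([526.7, 140.0, 227.7], 0.69)]
hook_seat [([591.3, 147.5, 195.0], 0.43)]
hook_hinge [([628.6, 145.2, 187.4], 0.91)]
wrist 40.6 [585.08 142.31 325.91] [-1.571 -0.     1.648]
diff 4.359477682811016
tamper [([588.3, 138.8, 64.7], 0.73)]
tamper_eye [([585.9, 144.5, 191.5], 0.63)]
hook_tip [([528.6, 137.7, 233.5], 0.94), ([582.9, 142.3, 188.1], 0.3)]
hook_seat [([589.3, 141.6, 194.9], 0.76)]
hook_hinge [([627.4, 149.3, 189.5], 0.89)]
scene 40.9 [585.09 142.34 325.95] [-1.571 -0.     1.648]
tamper []
tamper_eye [([588.3, 142.2, 193.4], 0.66)]
hook_tip [([524.7, 138.9, 226.4], 0.46)]
hook_seat [([592.9, 148.0, 191.9], 0.67)]
hook_hinge [([629.5, 143.7, 189.3], 0.95)]
wrist 41.2 [585.05 142.34 325.89] [-1.571 -0.     1.648]
diff 0.4014150047483381
tamper [([584.0, 142.1, 67.4], 0.93)]
tamper_eye [([585.8, 140.9, 188.8], 0.7)]
hook_tip [([526.2, 140.0, 232.0], 0.89)]
hook_seat [([589.7, 139.1, 193.3], 0.95)]
hook_hinge [([626.5, 151.1, 189.2], 0.92)]
top 41.5 [585.06 142.37 325.89] [-1.571 -0.     1.648]
tamper [([588.0, 142.4, 65.3], 0.58)]
tamper_eye [([584.1, 143.9, 192.7], 0.96)]
hook_tip [([529.1, 140.1, 229.1], 0.45)]
hook_seat [([594.3, 143.2, 196.3], 0.6)]
hook_hinge [([621.9, 143.5, 185.0], 0.63)]
```

View pics/w23.png

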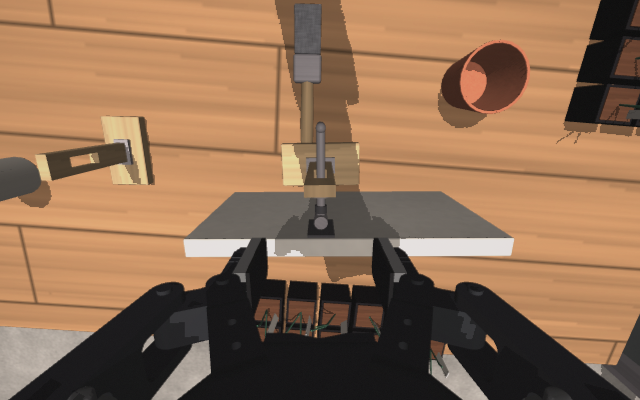

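View pics/s23.png

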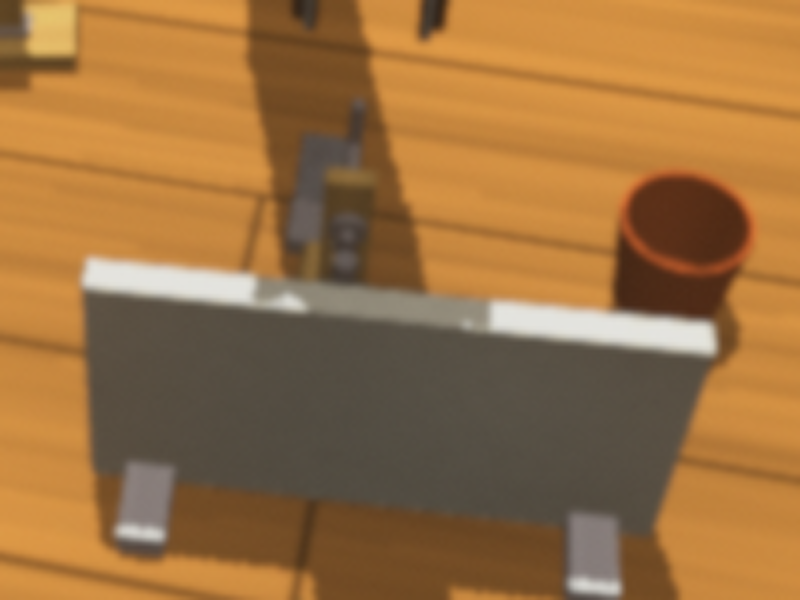

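Run:
```python
from h import *
s=st();p=ctrl.get_image('wrist'); im=p['image'][:,:,::-1]
cv2.imwrite('pics/w24.png',cv2.resize(im[110:240,270:370],None,fx=5,fy=4.5,interpolation=cv2.INTER_CUBIC))
H=np.array([626,145.5]);
for a in (1.649+1.571,1.649+1.541):
    d=np.array([np.cos(a),np.sin(a)])
    for r,z in((0,195),(60,194.5),(85,194.5),(100,229)):
        u,v=wpix(p,s,[*(H+r*d),z]); print(round(a,3),r,round((u-270)*5),round((v-110)*4.5))
```

```text
3.22 0 248 501
3.22 60 248 253
3.22 85 247 142
3.22 100 247 80
3.19 0 248 501
3.19 60 256 253
3.19 85 260 142
3.19 100 265 80
```

View pics/w24.png

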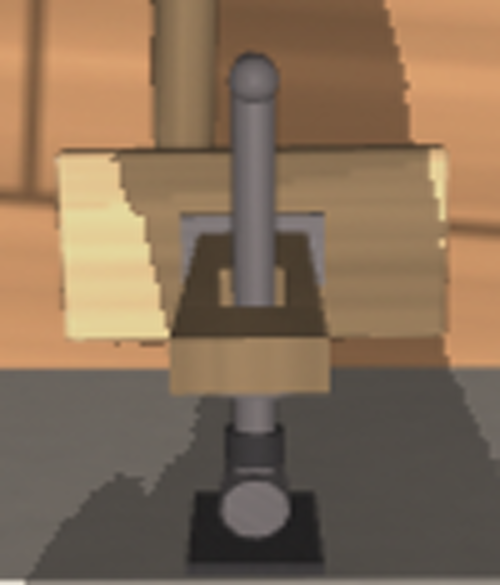

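```bash
python3 -c "
from cell import ctrl
print(ctrl.finish_job())"
```

```text
the job is handed in; nothing more can be done
None
```

I handed the job in at about 41.6 s of the 72 s allowed. The tamper is hanging on the hook and the hook is at its stop; `finish_job` reported no verdict.

- **Hook:** I swung it out with the fingers loosely around the upright end. At the stop, a further 1.5 mm of commanded push moved it only about 0.5 mm, at about 6 N.
- **Tamper:** I took the rightmost one of the three, at about (440, -269), and threaded its slot over the hook. Sliding it in, it met the collar at TCP x ≈ 587.5. I pressed to about 7 N along the arm at the wrist, and the collar gave. I then backed off about 5 mm, set it down on the arm and released it.
- **Last checks:** The wrist picture shows the arm square to the board, with hinge and end on the same image column, so the hook is at its stop. The tamper hangs level on the arm, about 7 mm out from the seat point and clear of the gripper. The view did not change between the last pictures, so it is at rest. Pot and brush look undisturbed. The bottle I did not check again after picking up the tamper.
- **Disagreements:**
  - The trained networks put the tamper's eye anywhere from 189 to 197 mm high, against the expected 194.5 mm. I trusted the wrist force instead: it showed the tamper's weight passing to the arm within 0.5 mm of the height I expected.
  - While pressing, the tamper tilted slightly in the grip and leaned on the arm, so the true collar force is somewhat below the 7 N read at the wrist. I put it at no less than 5 N.

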